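Make up two case trays from the bench stock

ROBOT

A 7-joint arm with a two-finger parallel gripper is mounted at the origin on a cart in front of the work surface, level with it; the furniture and walls round the work are solid. World frame = base frame: x ahead of the robot, y to its left, z up, the work surface at z = 0. Lengths are in mm, angles in degrees, forces in N, time in s.
With the tool pointing down it reaches from about 400 to 850 mm from the base axis. Payload 10.4 kg.
Tool frame: the origin (TCP) lies on the centre line of the jaws, within the pads' length; the fingertips stand 25 mm ahead of it and the grasp point (between the pads) lies 6 mm ahead of it (r.nose_length is the distance from the TCP to the fingertips, in mm); z points along the fingers, y is the line along which they close (so a half turn about z gives the same grasp; the last joint's range is limited). The gripper opens to 87 mm and grips with 3 to 60 N. Pads are 19 mm wide; open, the fingers measure 117 mm over their backs; the gripper's body (75 mm by 190 mm) begins 51 mm behind the grasp point.
Start: joints at [62.533, 19.034, -3.707, 83.658, 1.238, 77.344, -5.071], TCP at [275.697, -560.928, 247.576] pointing down, gripper open.
Joint ranges: [-148.97, 148.97], [-28.65, 121.19], [-84.17, 76.75], [9.2, 138.47], [-72.65, 252.65], [3.7, 117.97], [-149.18, 149.18]. Speed limits (degrees/s): [127.2, 127.2, 159.86, 159.86, 180, 180, 180].

INTERFACE

Orientations are given as a 3x3 rotation matrix whose columns are the frame's x, y, z axes.
In Python, from station import r gives the robot as it stands.
- The arm moves only by the tool move_arm, never from a script. Its argument "targets" is a list of rows, each an object with "travel": the shift along the tool's x, y, z in m, a list of three; "turn": the turn, a rotation vector about the tool's x, y, z in degrees, a list of three; "hand": the finger opening in m, from 0 to 0.087. In form: [{"travel": [dx, dy, dz], "turn": [ax, ay, az], "hand": hand}, ...]. A call has 1 to 5 rows; each row is the pose to reach, as a shift and turn from the pose commanded when the call began, along the tool's axes at that moment; what a row does not reach only later rows make up. A row lasts 1/10 s, in which the tool goes at most 50 mm and 8.59 degrees, less where a joint would pass 70% of its speed; a pose out of reach is approached as far as the arm can. A call with a gripper value outside its range is refused whole. The fingers move at their own pace and stop on an object; "newtons" is the grip in N (left out, the last holds). Time passes only in rows, so rows that repeat a pose let the fingers close. It gives the time, the measured TCP pose, the force, the opening and the grip force at its end, in the units of the state.
- r.observe(): the state, without advancing time (a new reading comes with each control period).
- r.grab_frame(name): name is "side" or "top" or "wrist"; returns a dict with "image" (480x640x3 uint8, red, green, blue), "range_z" (480x640 float32, mm along the optical axis (not along the pixel's ray), 0 where there is no reading), "fov_y" (degrees; the focal length in pixels is half the picture's height over the tangent of half this angle, whatever the lens; pixels are square), "cx", "cy" (the principal point, pixels), "position" and "attitude" of the camera in the world; the wrist camera has in their place "T_tool_cam" (4x4, takes a point from camera to tool coordinates, whose origin is the TCP and whose axes are the flange's). Camera axes: x right, y up, looking along -z (the intrinsics and any distortion apply to the point x, -y, -z); pixel columns grow to the right and rows downward; lengths in mm; the calibration is good to about 2 mm. A picture is of the moment at which its call begins: read the wrist's pose just before it.
- r.job_done(): hands the job in; it is judged then, once.
The state is a dict: "clock": time; "qpos": joint angles; "dq": joint speeds; "joint_efforts": joint torques, N m; "tool_pos": TCP position; "ee_rot": TCP orientation; "contact_force": force on the tool from outside, world axes, zero at the start; "wrist_torque": the same for the moment, N m; "finger_gap": finger opening in mm; "grip_force": force on a finger pad.
Only numpy, scipy, OpenCV 4.12 (cv2) and the standard library are available. Lean on these libraries where they do the work, as an engineer would, in place of code of your own. Each camera call takes 0.05 s, during which the arm holds its last target. There are 200 camera calls.

TASK

Make up the two case trays from the stock standing on the bench: into the blue tray, for the crown case, go the yellow stone cast, the open clear pot of brass pins and the amber dropper bottle; into the red tray, for the denture case, go the white cast and the stand of burs. Set each thing upright and flat on the floor of the pocket that is made for it, and never tip the open pot or the dropper bottle over. The green cast, the articulator and the brown screw-cap bottle belong to other work: leave them where they are.

Things in the scene. Friction and masses are not known exactly. Their poses are not given: they have to be found in the camera images.
- blue_tray: Blue case tray, fixed, 220 x 98 mm, deck 10 mm high, white ticket on an ear past its +x end. Origin: centre of underside, x along its length. Pockets on y = 0, floors 3 mm above the origin: x = -66 mm, 72 (x) by 80 (y) mm for the yellow cast (axes parallel to the tray's, either way round); x = +11 mm, round, 70 mm, for the pin pot; x = +77 mm, round, 50 mm, for the dropper bottle
- red_tray: Red case tray, fixed, 176 x 98 mm, deck 10 mm high, white ticket on an ear past its +x end. Origin: centre of underside, x along its length. Pockets on y = 0, floors 3 mm above the origin: x = -42 mm, 76 (x) by 84 (y) mm for the white cast (axes parallel to the tray's, either way round); x = +41 mm, 78 (x) by 46 (y) mm for the bur stand (its long y side along the tray's x)
- yellow_cast: Yellow stone dental cast (horseshoe of teeth on a base), loose, 56 mm in its x by 69 mm in its y, 28 mm high, 0.11 kg, on its flat base. Origin: centre of the underside; the solid base is 64 mm wide in y. Grasp its sides across y, fingertips 10 to 15 mm above its underside
- white_cast: White plaster dental cast, loose, 60 mm in its x by 72 mm in its y, 28 mm high, 0.13 kg, standing on its flat base. Origin: centre of the underside; the solid base is 67 mm wide in y. Grasp as the yellow cast
- pin_pot: Open clear round pot holding brass dowel pins, loose, 54 mm across, 50 mm high, 0.09 kg, upright. Origin: centre of the underside. Grasp across the outside
- dropper: Small amber dropper bottle with black nozzle, loose, body 34 mm across and 55 mm high, 79 mm high in all, 0.06 kg, upright. Origin: centre of the underside. Grasp across the body
- bur_stand: White oblong block with burs standing in it, loose, block 30 mm in its x by 62 mm in its y by 20 mm high, burs reaching to 53 mm, 0.12 kg. Origin: centre of the underside. Grasp the block across x, fingertips about 8 to 10 mm above its underside, burs between the fingers
- green_cast: Green stone dental cast, 57 x 69 mm, 31 mm high, loose; stays where it is. Origin: centre of the underside
- the_articulator: Small brass-coloured hinge articulator with mounted casts, 78 x 66 mm, 80 mm high, loose, standing on the right behind the work; stays where it is. Origin: centre of the underside
- monomer: Brown glass bottle with black screw cap and red-and-white label, 52 mm across, 105 mm high, loose, standing at the back; stays where it is. Origin: centre of the underside
Things that resemble listed ones, but are neither listed nor needed, are in the scene too. What is shaped like the pin_pot but black or purple is not meant.

How it is judged (in metres and radians):
At the end, for the whole second after the job is handed in: All five in their pockets: within 12 mm of the pocket centre along both tray axes, underside at most 3 mm above the pocket floor, upright within 0.1 rad, released and at rest; green cast, articulator and brown bottle within 20 mm of where they stood (x of yellow_cast in the frame of blue_tray between -0.078 and -0.054 m and y of yellow_cast in the frame of blue_tray between -0.012 and 0.012 m and z of each of yellow_cast, pin_pot, dropper in the frame of blue_tray below 0.006 m and angle between each of yellow_cast, pin_pot, dropper, white_cast, bur_stand's own z axis and vertical below 0.1 rad and linear speed of each of yellow_cast, pin_pot, dropper, white_cast, bur_stand below 0.02 m/s and angular speed of each of yellow_cast, pin_pot, dropper, white_cast, bur_stand below 0.2 rad/s and x of pin_pot in the frame of blue_tray between -0.001 and 0.023 m and y of pin_pot in the frame of blue_tray between -0.012 and 0.012 m and x of dropper in the frame of blue_tray between 0.065 and 0.089 m and y of dropper in the frame of blue_tray between -0.012 and 0.012 m and x of white_cast in the frame of red_tray between -0.054 and -0.03 m and y of white_cast in the frame of red_tray between -0.012 and 0.012 m and z of each of white_cast, bur_stand in the frame of red_tray below 0.006 m and x of bur_stand in the frame of red_tray between 0.029 and 0.053 m and y of bur_stand in the frame of red_tray between -0.012 and 0.012 m and distance of each of green_cast, the_articulator, monomer from where it was at the start of the episode below 0.02 m); the robot touches nothing.
It fails at once if the open pot of pins is tipped by more than 0.6 rad (angle between pin_pot's own z axis and vertical above 0.6 rad).
It fails at once if the dropper bottle is tipped by more than 0.6 rad (angle between dropper's own z axis and vertical above 0.6 rad).
It fails at once if the green cast is moved by more than 20 mm (distance of green_cast from where it was at the start of the episode above 0.02 m).
It fails at once if the articulator is moved by more than 20 mm (distance of the_articulator from where it was at the start of the episode above 0.02 m).
It fails at once if the brown screw-cap bottle is moved by more than 20 mm (distance of monomer from where it was at the start of the episode above 0.02 m).
It also fails if it takes over 115 s, if anything falls off the work surface, if the arm or the gripper's body presses on something with over 40 N, if the wrist force passes 120 N, or if a joint passes its speed limit or range.

## Working session

There is one attempt and no reset: what is moved stays moved. The work goes in short steps, Python scripts to look and compute and a tool call to move; the robot and the scene stay as the last step left them, time stands still between calls to the robot, and variables do not carry over. Pictures are saved under pics/ and viewed, at most 14 in all, crops included, and the job is handed in when it is done.

Besides the shell and the picture viewer there is one more tool, called as a command line: name --argument value ..., lists and objects as JSON in quotes. move_arm: Moves the arm, as the interface text tells. Its arguments: {"type":"object","properties":{"targets":{"type":"array"},"newtons":{"type":"number"}},"required":["targets"]}

```bash
ls; mkdir -p pics; python3 - <<'E'
from station import r
import cv2,numpy as np,pickle
s=r.observe(); print({k:np.round(v,3).tolist() for k,v in s.items()})
for n in("top","side"):
    f=r.grab_frame(n); pickle.dump(f,open(n+".pkl","wb")); cv2.imwrite(f"pics/{n}0.png",f["image"][:,:,::-1])
    print(n,f["fov_y"],f["cx"],f["cy"],f["position"],np.round(f["attitude"],4).tolist(),[k for k in f], (f["range_z"]>0).mean())
E
```

```text
pics
{'clock': 0.0, 'qpos': [62.532, 19.073, -3.708, 83.707, 1.238, 77.342, -5.072], 'dq': [0.003, -0.114, 0.079, -0.017, 0.1, 0.0, 0.009], 'joint_efforts': [-0.001, -62.325, 0.024, -38.99, -0.061, 0.04, 0.0], 'tool_pos': [275.52, -560.598, 246.734], 'ee_rot': [[0.897, 0.441, -0.001], [0.441, -0.897, 0.001], [-0.0, -0.001, -1.0]], 'contact_force': [-0.01, -0.689, -0.598], 'wrist_torque': [0.02, -0.02, 0.01], 'grip_force': 0.0, 'finger_gap': 86.844}
top 54.953550554824744 314.6539179748112 242.58615313076382 [ 309.12792573 -345.29644451 1323.66238618] [[-0.0129, 0.984, -0.1779], [-0.9998, -0.0159, -0.0153], [-0.0179, 0.1777, 0.9839]] ['image', 'range_z', 'fov_y', 'cx', 'cy', 'position', 'attitude'] 0.996201171875
side 52.315731209398706 320.2362086509136 236.29096156550608 [ 454.18108123 -899.98094418 1108.39915354] [[0.9903, 0.1188, -0.072], [-0.1387, 0.8764, -0.4611], [0.0083, 0.4666, 0.8844]] ['image', 'range_z', 'fov_y', 'cx', 'cy', 'position', 'attitude'] 0.9958072916666667
```

View pics/top0.png

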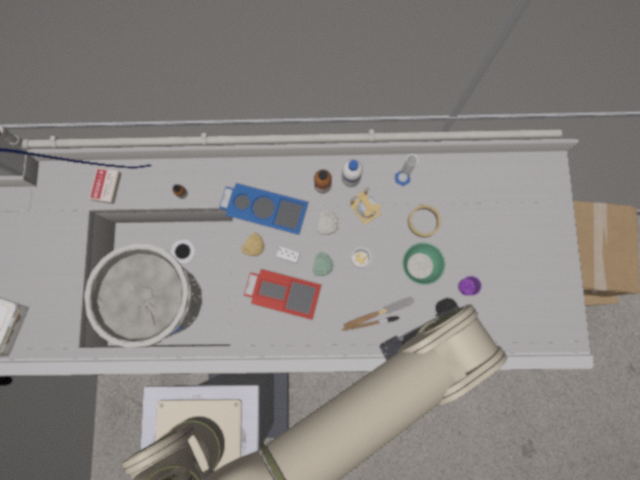

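View pics/side0.png

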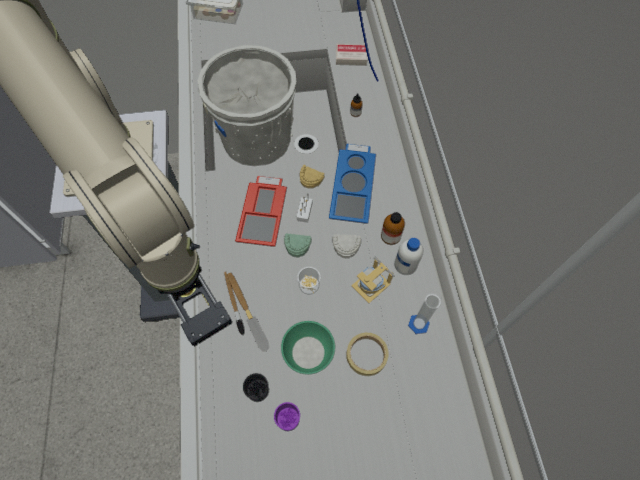

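```bash
cat > h.py <<'E'
import cv2,numpy as np,pickle
def cam(f,T=None):
    fl=f["image"].shape[0]/2/np.tan(np.radians(f["fov_y"]/2))
    if T is None: return fl,np.array(f["attitude"]),np.array(f["position"])
    return fl,T[:3,:3],T[:3,3]
def cloud(f,T=None):
    fl,R,p=cam(f,T); v,u=np.mgrid[:480,:640]; z=f["range_z"]
    P=np.stack([(u-f["cx"])/fl*z,-(v-f["cy"])/fl*z,-z],-1)
    return P@R.T+p
def plane(f,uv,h,T=None):
    fl,R,p=cam(f,T); uv=np.atleast_2d(uv).astype(float)
    d=np.c_[(uv[:,0]-f["cx"])/fl,-(uv[:,1]-f["cy"])/fl,-np.ones(len(uv))]@R.T
    return p+d*((h-p[2])/d[:,2])[:,None]
E
python3 - <<'E'
from h import *
S={"top":dict(bluet=(265,208),redt=(285,293),yel=(253,244),bur=(288,254),green=(322,264),white=(327,223),pot=(361,258),drop=(179,190),mono=(323,179),art=(367,206),white2=(352,170)),
"side":dict(bluet=(353,185),redt=(262,212),yel=(312,177),bur=(305,208),green=(297,243),white=(346,243),pot=(308,281),drop=(357,105),mono=(394,228),art=(374,281))}
for n in S:
    f=pickle.load(open(n+".pkl","rb")); C=cloud(f)
    for k,(u,v) in S[n].items():
        w=C[v-12:v+13,u-12:u+13].reshape(-1,3)
        m=w[(w[:,2]>(6 if 'et' in k or 'dt' in k else 12))]
        print(n,k,"pix",C[v,u].round(),"centroid",m.mean(0).round(),"min",m.min(0).round(),"max",m.max(0).round(),len(m),"floor med",np.median(C[v-15:v+16,u-15:u+16,2]).round(1))
E
```

```text
top bluet pix [ 654. -180.    5.] centroid [ 647. -186.   25.] min [ 309. -345.    6.] max [ 690. -144. 1324.] 252 floor med 6.1
top redt pix [ 403. -238.    0.] centroid [ 401. -234.   21.] min [ 309. -345.    6.] max [ 437. -204. 1324.] 228 floor med 5.0
top yel pix [ 545. -146.   12.] centroid [ 539. -149.   31.] min [ 309. -345.   12.] max [ 578. -115. 1324.] 338 floor med 2.9
top bur pix [ 508. -250.   49.] centroid [ 510. -248.   34.] min [ 309. -345.   12.] max [ 536. -213. 1324.] 234 floor med 1.4
top green pix [ 483. -345.   15.] centroid [ 481. -345.   25.] min [ 309. -376.   13.] max [ 517. -316. 1324.] 379 floor med 3.0
top white pix [ 603. -361.   14.] centroid [ 602. -363.   26.] min [ 309. -394.   12.] max [ 638. -332. 1324.] 377 floor med 3.4
top pot pix [ 499. -457.   14.] centroid [ 497. -454.   55.] min [ 309. -479.   12.] max [ 525. -345. 1324.] 217 floor med 1.9
top drop pix [698.  61.  57.] centroid [692.  56.  71.] min [ 309. -345.   13.] max [ 719.   86. 1324.] 161 floor med 0.5
top mono pix [ 709. -352.   98.] centroid [ 712. -350.   75.] min [ 695. -375.   1
[... 889 characters left out ...]
52. -900.   12.] max [ 514. -313. 1108.] 455 floor med 10.7
side white pix [ 604. -358.   17.] centroid [ 603. -366.   26.] min [ 454. -900.   12.] max [ 636. -331. 1108.] 457 floor med 13.0
side pot pix [ 497. -448.   19.] centroid [ 498. -453.   37.] min [ 454. -900.   12.] max [ 526. -426. 1108.] 381 floor med 5.2
side drop pix [704.  59.  48.] centroid [701.  57.  50.] min [ 454. -900.   12.] max [ 721.   81. 1108.] 198 floor med 1.8
side mono pix [ 716. -367.   83.] centroid [ 715. -363.   75.] min [ 454. -900.   15.] max [ 746. -329. 1108.] 505 floor med 42.8
side art pix [ 647. -486.   59.] centroid [ 643. -484.   60.] min [ 454. -900.   14.] max [ 681. -447. 1108.] 511 floor med 47.2
```

```bash
cat >> h.py <<'E'
def go(s,x,y,z,ang):
    """tool-frame shift (m) and turn to put TCP at x,y,z with closing axis at world angle ang (mod 180), tool straight down"""
    R=np.array(s["ee_rot"]);p=np.array(s["tool_pos"])
    cur=np.degrees(np.arctan2(R[1,1],R[0,1])); d=(ang-cur+90)%180-90
    t=R.T@(np.array([x,y,z])-p)/1000
    a=np.radians(cur+d); yv=np.array([np.cos(a),np.sin(a),0]); zv=np.array([0,0,-1.]); G=np.c_[np.cross(yv,zv),yv,zv]
    rv=np.degrees(cv2.Rodrigues(R.T@G)[0].ravel())
    print(f"-> ({x:.0f},{y:.0f},{z:.0f},{ang:.0f}) travel",t.round(4).tolist(),"turn",rv.round(1).tolist(),"rows",round(max(np.linalg.norm(t)/.05,np.linalg.norm(rv)/8.59),1))
E
python3 - <<'E'
from h import *
from station import r
s=r.observe(); go(s,480,-270,420,0); 
f=r.grab_frame("wrist"); print(np.array(f["T_tool_cam"]).round(3).tolist(),f["fov_y"],f["cx"],f["cy"])
E
```

```text
-> (480,-270,420,0) travel [0.3117, -0.1709, -0.1729] turn [-0.1, -0.0, -63.8] rows 7.9
[[-0.001, 0.956, 0.294, 80.974], [1.0, 0.001, 0.0, -0.101], [-0.0, 0.294, -0.956, -136.154], [0.0, 0.0, 0.0, 1.0]] 62.662609234330716 319.4730538707945 241.1138378349763
```

move_arm --targets '[{"travel": [0.383,-0.18,-0.06],"turn": [0,0,-63.8],"hand": 0.087},{"travel": [0.383,-0.18,-0.06],"turn": [0,0,-63.8],"hand": 0.087},{"travel": [0.383,-0.18,-0.06],"turn": [0,0,-63.8],"hand": 0.087},{"travel": [0.383,-0.18,-0.06],"turn": [0,0,-63.8],"hand": 0.087},{"travel": [0.383,-0.18,-0.06],"turn": [0,0,-63.8],"hand": 0.087}]'

```text
clock: 0.65
tool_pos: [431.1, -365.8, 282.9]
ee_rot: [[0.35, 0.937, -0.0], [0.937, -0.35, -0.0], [-0.0, -0.0, -1.0]]
contact_force: [0.3, -0.4, -0.4]
finger_gap: 87.2
grip_force: 0.0
```

```bash
python3 - <<'E'
from h import *
from station import r
s=r.observe(); print(s["clock"],s["tool_pos"],s["contact_force"]);go(s,540,-230,300,0)
E
```

```text
0.65 [ 431.13164448 -365.83134607  282.87356291] [ 0.33745003 -0.36758437 -0.36781635]
-> (540,-230,300,0) travel [0.1654, 0.0544, -0.0172] turn [-0.0, 0.0, -20.5] rows 3.5
```

move_arm --targets '[{"travel": [0.165,0.054,-0.017],"turn": [0,0,-20.5],"hand": 0.087},{"travel": [0.165,0.054,-0.017],"turn": [0,0,-20.5],"hand": 0.087},{"travel": [0.165,0.054,-0.017],"turn": [0,0,-20.5],"hand": 0.087},{"travel": [0.165,0.054,-0.017],"turn": [0,0,-20.5],"hand": 0.087},{"travel": [0.165,0.054,-0.017],"turn": [0,0,-20.5],"hand": 0.087}]'

```text
clock: 1.15
tool_pos: [541.8, -228.0, 299.7]
ee_rot: [[-0.001, 1.0, 0.001], [1.0, 0.001, 0.002], [0.002, 0.001, -1.0]]
contact_force: [-0.7, -0.3, -0.0]
finger_gap: 86.9
grip_force: 0.0
```

```bash
cat >> h.py <<'E'
def wrist(r,name):
    s=r.observe(); T=np.eye(4); T[:3,:3]=s["ee_rot"]; T[:3,3]=s["tool_pos"]
    f=r.grab_frame("wrist"); T=T@np.array(f["T_tool_cam"]); f["T"]=T
    pickle.dump(f,open(name+".pkl","wb")); cv2.imwrite(f"pics/{name}.png",f["image"][:,:,::-1]); return f,s
E
python3 - <<'E'
from h import *
from station import r
f,s=wrist(r,"w1"); print(s["clock"],s["tool_pos"])
E
```

```text
1.15 [ 541.80323597 -228.03493815  299.73319377]
```

View pics/w1.png

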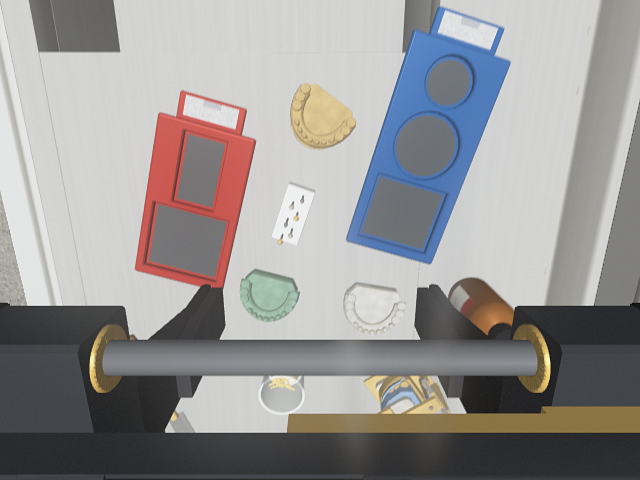

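```bash
python3 - <<'E'
from h import *
f=pickle.load(open("w1.pkl","rb")); T=f["T"]; C=cloud(f,T); hsv=cv2.cvtColor(f["image"],cv2.COLOR_RGB2HSV)
print("table z", np.median(C[200:260,250:270,2]), C[100:120,150:170,2].mean())
def mask(lo,hi): return cv2.inRange(hsv,np.array(lo),np.array(hi))
H={"blue":mask((100,120,60),(125,255,255)),"red":mask((0,120,60),(6,255,255))|mask((172,120,60),(180,255,255))}
for k,m in H.items():
    # raster on z=10
    vv,uu=np.nonzero(m); vv,uu=vv[vv<300],uu[vv<300]
    P=plane(f,np.c_[uu,vv],10,T)[:,:2]; z=C[vv,uu,2]; P=P[(z>6)&(z<14)]
    g=np.zeros((600,600),np.uint8); ij=np.round(P-[300,-450]).astype(int); ok=((ij>=0)&(ij<600)).all(1); ij=ij[ok]; g[ij[:,0],ij[:,1]]=255
    g=cv2.morphologyEx(g,cv2.MORPH_CLOSE,np.ones((3,3))); 
    cs,_=cv2.findContours(g,cv2.RETR_EXTERNAL,cv2.CHAIN_APPROX_NONE); c=max(cs,key=cv2.contourArea)
    h=np.zeros_like(g); cv2.drawContours(h,[c],-1,255,-1); h=cv2.morphologyEx(h,cv2.MORPH_OPEN,np.ones((75,75)) if 0 else cv2.getStructuringElement(cv2.MORPH_ELLIPSE,(71,71)))
    cs,_=cv2.findContours(h,cv2.RETR_EXTERNAL,cv2.CHAIN_APPROX_NONE); c=max(cs,key=cv2.contourArea)
    rc=cv2.minAreaRect(c); b=cv2.boxPoints(rc)[:,::-1]+[300,-450]
    print(k,"centre",np.array(rc[0])[::-1]+[300,-450],rc[1],rc[2],b.round().tolist())
    # pockets: gray holes
    inner=cv2.inRange(hsv,(0,0,60),(180,60,150)); n,l,st,ce=cv2.connectedComponentsWithStats(inner)
    for i in range(1,n):
        if 1000<st[i,4]<9000 and st[i,1]<300:
            v,u=np.nonzero(l==i); q=plane(f,np.c_[u,v],5,T); rr=cv2.minAreaRect(q[:,:2].astype(np.float32)); 
            if k=="blue": print("  pocket",np.round(rr[0],1),np.round(rr[1],1),round(rr[2],1),"z",np.median(C[v,u,2]).round(1))
# objects: points above 5mm by seed
seeds={"yellow":(322,118),"bur":(293,215),"green":(270,295),"white":(374,307)}
up=((C[:,:,2]>6)&(C[:,:,2]<60)).astype(np.uint8); up[330:]=0
n,l,st,ce=cv2.connectedComponentsWithStats(up)
for k,(u,v) in seeds.items():
    w=l[v-25:v+25,u-25:u+25]; w=w[w>0]; i=np.bincount(w).argmax(); m=l==i; P=C[m][:,:2].astype(np.float32)
    rc=cv2.minAreaRect(P); print(k,m.sum(),"rect",np.round(rc[0],1),np.round(rc[1],1),round(rc[2],1),"zmax",np.percentile(C[m][:,2],98).round(1),"xy",P.min(0).round(),P.max(0).round(), np.round(cv2.boxPoints(rc)).tolist())
E
```

```text
table z -0.8228778186093848 4.4315739115573995
blue centre [ 651.68869019 -182.33963013] (223.3482666015625, 102.60832977294922) 15.945395469665527 [[670.0, -304.0], [572.0, -276.0], [633.0, -61.0], [732.0, -89.0]]
  pocket [302.2 -58.5] [81.4 44.8] 0.0 z -74.5
  pocket [640.7 -58.9] [33.3 45.7] 0.0 z -97.2
  pocket [ 834.8 -197.6] [ 43.3 323.2] 0.0 z 12.1
  pocket [ 672.4 -110.1] [42.  42.3] 46.2 z 2.3
  pocket [ 898.4 -243.6] [231.5  54.4] 89.9 z 76.1
  pocket [ 654.7 -173.2] [61.5 61.8] 45.6 z 2.4
  pocket [ 412.3 -199.8] [70.5 39.4] 74.4 z 2.5
  pocket [ 633.2 -246.7] [64.5 72.9] 73.8 z 2.4
  pocket [ 390.2 -279.3] [68.5 77.1] 74.5 z 2.6
red centre [ 401.55883026 -238.32565308] (179.634765625, 102.11779022216797) 15.554571151733398 [[427.0, -339.0], [328.0, -311.0], [376.0, -138.0], [475.0, -165.0]]
yellow 3102 rect [ 540.3 -147. ] [56.2 68.8] 54.7 zmax 26.7 xy [ 512. -175.] [ 578. -111.] [[496.0, -150.0], [552.0, -190.0], [585.0, -144.0], [528.0, -104.0]]
bur 1606 rect [ 512.9 -244.7] [62.2 30. ] 70.9 zmax 50.7 xy [ 489. -278.] [ 536. -211.] [[489.0, -269.0], [517.0, -279.0], [537.0, -220.0], [509.0, -210.0]]
green 2263 rect [ 481.1 -346.2] [57.  68.4] 74.0 zmax 29.9 xy [ 451. -375.] [ 519. -313.] [[440.0, -364.0], [506.0, -383.0], [522.0, -328.0], [456.0, -309.0]]
white 2287 rect [ 604.8 -361.3] [56.2 71.8] 81.1 zmax 27.1 xy [ 571. -387.] [ 643. -330.] [[565.0, -383.0], [636.0, -395.0], [645.0, -339.0], [574.0, -328.0]]
```

```bash
python3 - <<'E'
from h import *
from station import r
f=pickle.load(open("w1.pkl","rb")); T=f["T"]
print("art corner",plane(f,[(368,378),(368,378),(462,410)],5,T).round(), "white apex",plane(f,[(375,335)],15,T).round())
C=cloud(f,T); m=(C[...,2]>4)&(C[...,2]<90); A=C[m]
a=A[(A[:,0]>590)&(A[:,0]<690)&(A[:,1]<-410)&(A[:,1]>-530)]; print("art",a.min(0),a.max(0),len(a))
for n in("top","side"):
    C=cloud(pickle.load(open(n+".pkl","rb"))); A=C[(C[...,2]>4)&(C[...,2]<90)]
    a=A[(A[:,0]>585)&(A[:,0]<700)&(A[:,1]<-405)&(A[:,1]>-540)]; print(n,"art",a.min(0),a.max(0),len(a), a[a[:,0]<625][:,1].max())
    a=A[(A[:,0]>560)&(A[:,0]<655)&(A[:,1]<-320)&(A[:,1]>-405)]; rc=cv2.minAreaRect(a[:,:2].astype(np.float32)); print("white",rc)
    a=A[(A[:,0]>455)&(A[:,0]<540)&(A[:,1]<-415)&(A[:,1]>-495)]; print("pot",cv2.minEnclosingCircle(a[:,:2].astype(np.float32)))
s=r.observe(); print(s["qpos"]); go(s,604.5,-360,150,81)
E
```

```text
art corner [[ 604. -462.    5.]
 [ 604. -462.    5.]
 [ 729. -511.    5.]] white apex [[ 609. -394.   15.]]
art [ 600.36271781 -500.07384078    4.00159156] [ 689.97960575 -423.76036669   65.51665043] 2336
top art [ 585.24358611 -539.45318157    4.00035533] [ 699.78026588 -405.61373708   83.75051095] 706 -405.61373707529833
white ((607.0662231445312, -361.7421569824219), (82.30033111572266, 92.85304260253906), 89.19351959228516)
pot ((497.0804443359375, -456.97808837890625), 52.86101531982422)
side art [ 585.05774248 -537.26072041    4.01668223] [ 697.92434038 -408.09989939   84.59476893] 1014 -408.53966573376164
white ((607.040283203125, -362.8416748046875), (83.14988708496094, 92.15052795410156), 88.52623748779297)
pot ((498.6363830566406, -453.1239929199219), 47.56806564331055)
[ 39.3578813   14.85956336 -25.19460859  83.92101527   6.28895146
  82.63481404  13.93717701]
-> (604,-360,150,81) travel [-0.1291, 0.0645, 0.1494] turn [0.0, -0.0, -81.2] rows 9.4
```

move_arm --targets '[{"travel": [-0.131,0.063,0.13],"turn": [0,0,-81.2],"hand": 0.087},{"travel": [-0.131,0.063,0.13],"turn": [0,0,-81.2],"hand": 0.087},{"travel": [-0.131,0.063,0.13],"turn": [0,0,-81.2],"hand": 0.087},{"travel": [-0.131,0.063,0.13],"turn": [0,0,-81.2],"hand": 0.087},{"travel": [-0.131,0.063,0.13],"turn": [0,0,-81.2],"hand": 0.087}]'

```text
clock: 1.7
tool_pos: [597.5, -369.8, 161.7]
ee_rot: [[-0.676, 0.736, -0.01], [0.736, 0.677, 0.002], [0.008, -0.005, -1.0]]
contact_force: [-1.3, -0.1, -0.9]
finger_gap: 87.4
grip_force: 0.0
```

```bash
python3 - <<'E'
from h import *
from station import r
s=r.observe(); print(s["clock"],s["qpos"][6]);go(s,604,-361,130,81)
E
```

```text
1.7 61.325856446400216
-> (604,-361,130,81) travel [0.0019, 0.0109, 0.0317] turn [-0.1, -0.6, -38.4] rows 4.5
```

move_arm --targets '[{"travel": [0.002,0.011,0.012],"turn": [0,-0.6,-38.4],"hand": 0.087},{"travel": [0.002,0.011,0.012],"turn": [0,-0.6,-38.4],"hand": 0.087},{"travel": [0.002,0.011,0.012],"turn": [0,-0.6,-38.4],"hand": 0.087},{"travel": [0.002,0.011,0.012],"turn": [0,-0.6,-38.4],"hand": 0.087},{"travel": [0.002,0.011,0.012],"turn": [0,-0.6,-38.4],"hand": 0.087}]'

```text
clock: 2.2
tool_pos: [606.9, -357.2, 157.0]
ee_rot: [[-0.988, 0.153, 0.008], [0.153, 0.988, -0.006], [-0.008, -0.004, -1.0]]
contact_force: [-0.4, 0.1, 0.5]
finger_gap: 86.8
grip_force: 0.0
```

```bash
python3 - <<'E'
from h import *
from station import r
f,s=wrist(r,"w2"); print(s["clock"],s["tool_pos"],s["qpos"][6])
C=cloud(f,f["T"]); m=((C[...,2]>6)&(C[...,2]<40)&(abs(C[...,0]-604)<48)&(abs(C[...,1]+362)<43)).astype(np.uint8)
n,l,st,ce=cv2.connectedComponentsWithStats(m); i=1+st[1:,4].argmax(); P=C[l==i]
print("white",cv2.minAreaRect(P[:,:2].astype(np.float32)),P.min(0),P.max(0))
go(s,604,-361,42,81)
E
```

```text
2.2 [ 606.88639382 -357.16339155  157.01138266] 96.03621684316681
white ((604.0429077148438, -363.3741149902344), (59.948001861572266, 71.46717071533203), 80.2245864868164) [ 570.52712032 -393.85557212    6.28078414] [ 641.58764151 -330.15584212   28.82403548]
-> (604,-361,42,81) travel [0.0032, -0.0037, 0.115] turn [-0.2, 0.5, 0.2] rows 2.3
```

View pics/w2.png

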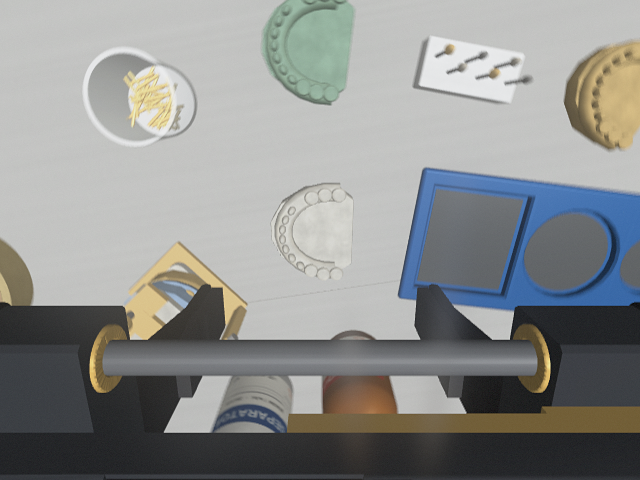

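move_arm --targets '[{"travel": [0.003,-0.004,0.07],"turn": [-0.2,0.5,1],"hand": 0.087},{"travel": [0.003,-0.004,0.115],"turn": [-0.2,0.5,1],"hand": 0.087},{"travel": [0.003,-0.004,0.115],"turn": [-0.2,0.5,1],"hand": 0.087},{"travel": [0.003,-0.004,0.115],"turn": [-0.2,0.5,1],"hand": 0.087},{"travel": [0.003,-0.004,0.115],"turn": [-0.2,0.5,1],"hand": 0.05}]' --newtons 15

```text
clock: 2.75
tool_pos: [606.8, -359.9, 44.9]
ee_rot: [[-0.985, 0.174, 0.003], [0.174, 0.985, -0.001], [-0.003, -0.001, -1.0]]
contact_force: [0.2, -0.4, 1.1]
finger_gap: 84.0
grip_force: 0.0
```

move_arm --targets '[{"travel": [0,0,0],"turn": [0,0,0],"hand": 0.05},{"travel": [0,0,0],"turn": [0,0,0],"hand": 0.05},{"travel": [0,0,0],"turn": [0,0,0],"hand": 0.05},{"travel": [0,0,0],"turn": [0,0,0],"hand": 0.05},{"travel": [0,0,0],"turn": [0,0,0],"hand": 0.05}]'

```text
clock: 3.25
tool_pos: [606.4, -359.8, 44.0]
ee_rot: [[-0.985, 0.174, 0.002], [0.174, 0.985, -0.001], [-0.003, -0.001, -1.0]]
contact_force: [-2.6, -1.2, 6.9]
finger_gap: 59.4
grip_force: 15.0
```

move_arm --targets '[{"travel": [0,0,-0.045],"turn": [0,0,0],"hand": 0.05},{"travel": [0.03,0.006,-0.08],"turn": [0,0,1],"hand": 0.05},{"travel": [0.075,0.014,-0.08],"turn": [0,0,2.5],"hand": 0.05},{"travel": [0.12,0.022,-0.08],"turn": [0,0,4],"hand": 0.05},{"travel": [0.165,0.031,-0.08],"turn": [0,0,5.6],"hand": 0.05}]'

```text
clock: 3.75
tool_pos: [446.9, -299.3, 122.3]
ee_rot: [[-0.963, 0.27, 0.001], [0.27, 0.963, -0.0], [-0.001, 0.0, -1.0]]
contact_force: [1.4, 0.3, -0.2]
finger_gap: 59.2
grip_force: 15.0
```

move_arm --targets '[{"travel": [0.035,0.007,0],"turn": [0,0,0],"hand": 0.05},{"travel": [0.06,0.0115,0.03],"turn": [0,0,0],"hand": 0.05},{"travel": [0.06,0.0115,0.03],"turn": [0,0,0],"hand": 0.05},{"travel": [0.06,0.0115,0.03],"turn": [0,0,0],"hand": 0.05},{"travel": [0.06,0.0115,0.03],"turn": [0,0,0],"hand": 0.05}]'

```text
clock: 4.25
tool_pos: [395.3, -273.2, 93.2]
ee_rot: [[-0.963, 0.268, 0.003], [0.268, 0.963, -0.001], [-0.003, 0.0, -1.0]]
contact_force: [-0.5, 0.3, -0.9]
finger_gap: 59.3
grip_force: 15.0
```

```bash
python3 - <<'E'
from h import *
from station import r
f,s=wrist(r,"w3"); print(s["clock"],s["tool_pos"],s["grip_force"],s["finger_gap"])
C=cloud(f,f["T"]); p=s["tool_pos"]; q=C-p; m=((C[...,2]>35)&(C[...,2]<p[2]-2)&(abs(q[...,0])<50)&(abs(q[...,1])<50)).astype(np.uint8); 
hsv=cv2.cvtColor(f["image"],cv2.COLOR_RGB2HSV); m&=(hsv[...,2]>130).astype(np.uint8)
n,l,st,ce=cv2.connectedComponentsWithStats(m); i=1+st[1:,4].argmax(); P=C[l==i]
print("white",cv2.minAreaRect(P[:,:2].astype(np.float32)),P.min(0),P.max(0),len(P))
go(s,390.3,-279,55,74.4)
E
```

```text
4.25 [ 395.26755385 -273.2230991    93.23552696] 14.990971872107366 59.316213880821984
white ((386.7978210449219, -270.8517761230469), (60.15536880493164, 57.24613571166992), 73.10560607910156) [ 361.40090871 -303.13089348   48.7335485 ] [ 421.53875077 -237.7446564    78.06863783] 12930
-> (390,-279,55,74) travel [0.0033, -0.0069, 0.0382] turn [0.0, 0.2, 0.0] rows 0.8
```

View pics/w3.png

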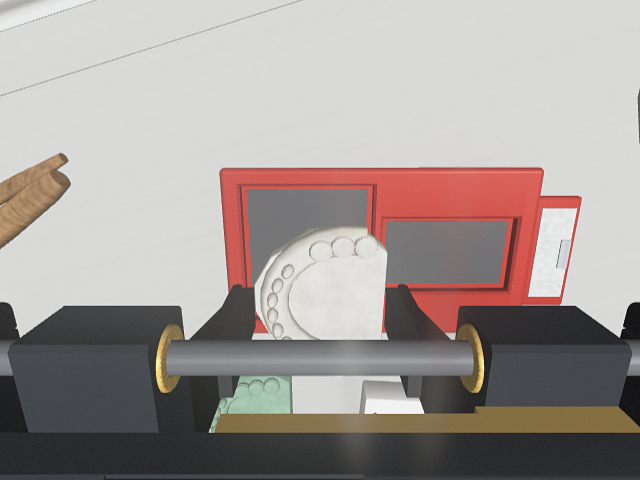

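move_arm --targets '[{"travel": [0.002,-0.007,0.02],"turn": [0,0,0],"hand": 0.05},{"travel": [0.002,-0.007,0.035],"turn": [0,0,0],"hand": 0.05},{"travel": [0.002,-0.007,0.046],"turn": [0,0,0],"hand": 0.05},{"travel": [0.002,-0.007,0.046],"turn": [0,0,0],"hand": 0.05},{"travel": [0.002,-0.007,0.046],"turn": [0,0,0],"hand": 0.05}]'

```text
clock: 4.8
tool_pos: [390.6, -278.6, 46.2]
ee_rot: [[-0.963, 0.268, 0.001], [0.268, 0.963, 0.001], [-0.001, 0.001, -1.0]]
contact_force: [0.6, 0.9, -1.1]
finger_gap: 59.7
grip_force: 15.0
```

move_arm --targets '[{"travel": [0,0,0],"turn": [0,0,0],"hand": 0.08},{"travel": [0,0,0],"turn": [0,0,0],"hand": 0.08},{"travel": [0,0,-0.04],"turn": [0,0,0],"hand": 0.087},{"travel": [0,0,-0.08],"turn": [0,0,0],"hand": 0.087},{"travel": [0,0,-0.1],"turn": [0,0,0],"hand": 0.087}]'

```text
clock: 5.3
tool_pos: [391.4, -279.5, 149.9]
ee_rot: [[-0.963, 0.268, 0.004], [0.268, 0.963, -0.003], [-0.005, -0.002, -1.0]]
contact_force: [0.1, -0.0, -0.0]
finger_gap: 85.3
grip_force: 0.0
```

```bash
python3 - <<'E'
from h import *
from station import r
f,s=wrist(r,"w4"); print(s["clock"],s["tool_pos"],s["qpos"][6])
C=cloud(f,f["T"]); m=((C[...,2]>18)&(C[...,2]<45)&(abs(C[...,0]-390)<60)&(abs(C[...,1]+279)<50)).astype(np.uint8)
n,l,st,ce=cv2.connectedComponentsWithStats(m); i=1+st[1:,4].argmax(); P=C[l==i]
print("white",cv2.minAreaRect(P[:,:2].astype(np.float32)),"z",np.percentile(P[:,2],[2,50,98]),len(P))
go(s,512.9,-244.7,120,-19); go(s,512.9,-244.7,34.5,-19)
E
```

```text
5.3 [ 391.41069093 -279.52446702  149.87108788] 99.811413162685
white ((387.6763000488281, -280.2079162597656), (51.39851379394531, 70.20785522460938), 72.6421127319336) z [18.57815793 24.34198097 30.36268861] 2935
-> (513,-245,120,-19) travel [-0.1076, 0.0662, 0.0303] turn [-0.3, 0.1, -86.6] rows 10.1
-> (513,-245,34,-19) travel [-0.1072, 0.0663, 0.1158] turn [-0.3, 0.1, -86.6] rows 10.1
```

View pics/w4.png

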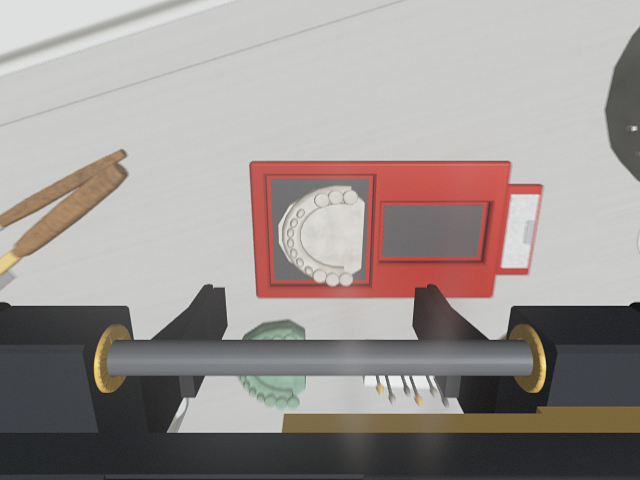

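move_arm --targets '[{"travel": [-0.03,0.02,0],"turn": [0,0,8.5],"hand": 0.087},{"travel": [-0.06,0.04,0],"turn": [0,0,17],"hand": 0.087},{"travel": [-0.09,0.055,0],"turn": [0,0,25.5],"hand": 0.087},{"travel": [-0.108,0.066,0.01],"turn": [0,0,34],"hand": 0.087},{"travel": [-0.108,0.066,0.02],"turn": [0,0,42.5],"hand": 0.087}]'

```text
clock: 5.85
tool_pos: [514.8, -242.4, 126.4]
ee_rot: [[-0.532, 0.847, 0.003], [0.847, 0.532, 0.001], [-0.001, 0.003, -1.0]]
contact_force: [-0.6, 0.3, -0.0]
finger_gap: 87.0
grip_force: 0.0
```

move_arm --targets '[{"travel": [0,0,0],"turn": [0,0,50.9],"hand": 0.087},{"travel": [0,0,0],"turn": [0,0,50.9],"hand": 0.087},{"travel": [0,0,0],"turn": [0,0,50.9],"hand": 0.087},{"travel": [0,0,0],"turn": [0,0,50.9],"hand": 0.087},{"travel": [0,0,0],"turn": [0,0,50.9],"hand": 0.087}]'

```text
clock: 6.35
tool_pos: [512.0, -244.5, 126.6]
ee_rot: [[0.191, 0.982, 0.001], [0.982, -0.191, -0.0], [0.0, 0.001, -1.0]]
contact_force: [-0.3, -0.1, 0.5]
finger_gap: 87.4
grip_force: 0.0
```

```bash
python3 - <<'E'
from h import *
from station import r
f,s=wrist(r,"w5"); print(s["clock"],s["tool_pos"],s["qpos"][6])
C=cloud(f,f["T"]); m=((C[...,2]>10)&(C[...,2]<60)&(abs(C[...,0]-513)<40)&(abs(C[...,1]+245)<45)).astype(np.uint8)
n,l,st,ce=cv2.connectedComponentsWithStats(m); i=1+st[1:,4].argmax(); P=C[l==i]
Q=P[P[:,2]<24]
print("bur",cv2.minAreaRect(Q[:,:2].astype(np.float32)),"z",np.percentile(P[:,2],[2,50,98]),len(P))
go(s,512.9,-244.7,34.5,-19)
E
```

```text
6.35 [ 511.99240442 -244.45466452  126.59358854] 2.3489615706943185
bur ((513.015625, -244.58274841308594), (62.472225189208984, 30.03805160522461), 71.010986328125) z [16.40495563 19.19751007 50.78631556] 4327
-> (513,-245,34,-19) travel [-0.0001, 0.0008, 0.0921] turn [0.1, -0.0, 8.0] rows 1.8
```

move_arm --targets '[{"travel": [0,0.001,0.045],"turn": [0,0,8],"hand": 0.087},{"travel": [0,0.001,0.08],"turn": [0,0,8],"hand": 0.087},{"travel": [0,0.001,0.092],"turn": [0,0,8],"hand": 0.087},{"travel": [0,0.001,0.092],"turn": [0,0,8],"hand": 0.06},{"travel": [0,0.001,0.092],"turn": [0,0,8],"hand": 0.02}]' --newtons 15

```text
clock: 6.9
tool_pos: [513.9, -245.0, 36.0]
ee_rot: [[0.318, 0.948, 0.003], [0.948, -0.318, -0.001], [0.0, 0.003, -1.0]]
contact_force: [0.2, 0.0, 0.3]
finger_gap: 77.9
grip_force: 0.0
```

move_arm --targets '[{"travel": [0,0,0],"turn": [0,0,0],"hand": 0.02},{"travel": [0,0,0],"turn": [0,0,0],"hand": 0.02},{"travel": [0,0,0],"turn": [0,0,0],"hand": 0.02},{"travel": [0,0,0],"turn": [0,0,0],"hand": 0.02},{"travel": [0,0,0],"turn": [0,0,0],"hand": 0.02}]'

```text
clock: 7.4
tool_pos: [513.1, -244.8, 34.8]
ee_rot: [[0.32, 0.948, 0.001], [0.948, -0.32, -0.0], [0.0, 0.001, -1.0]]
contact_force: [0.1, 0.0, -0.5]
finger_gap: 39.0
grip_force: 0.0
```

```bash
python3 - <<'E'
from h import *
from station import r
s=r.observe(); print(s["clock"],s["tool_pos"],s["finger_gap"],s["grip_force"])
go(s,412.5,-199.3,34.5+50,-15.6)
E
```

```text
7.4 [ 513.06363807 -244.77321892   34.77339033] 38.98177707745813 0.0
-> (412,-199,84,-16) travel [0.0109, -0.1098, -0.0499] turn [0.1, -0.0, -3.0] rows 2.4
```

move_arm --targets '[{"travel": [0,0,0],"turn": [0,0,0],"hand": 0.02},{"travel": [0,0,0],"turn": [0,0,0],"hand": 0.02},{"travel": [0,0,0],"turn": [0,0,0],"hand": 0.02},{"travel": [0,0,-0.035],"turn": [0,0,0],"hand": 0.02},{"travel": [0,0,-0.06],"turn": [0,0,0],"hand": 0.02}]'

```text
clock: 7.9
tool_pos: [512.8, -244.4, 95.4]
ee_rot: [[0.32, 0.948, 0.001], [0.948, -0.32, 0.001], [0.001, 0.0, -1.0]]
contact_force: [0.7, -0.8, -1.1]
finger_gap: 29.9
grip_force: 15.0
```

move_arm --targets '[{"travel": [0.004,-0.04,0],"turn": [0,0,-1],"hand": 0.02},{"travel": [0.008,-0.08,0],"turn": [0,0,-2],"hand": 0.02},{"travel": [0.011,-0.11,0],"turn": [0,0,-3.2],"hand": 0.02},{"travel": [0.011,-0.11,0.02],"turn": [0,0,-3.2],"hand": 0.02},{"travel": [0.011,-0.11,0.03],"turn": [0,0,-3.2],"hand": 0.02}]'

```text
clock: 8.4
tool_pos: [411.3, -199.1, 63.7]
ee_rot: [[0.267, 0.964, 0.0], [0.964, -0.267, -0.001], [-0.0, 0.001, -1.0]]
contact_force: [0.2, -0.7, -1.8]
finger_gap: 29.7
grip_force: 15.0
```

```bash
python3 - <<'E'
from h import *
from station import r
f,s=wrist(r,"w6"); print(s["clock"],s["tool_pos"],s["finger_gap"],s["grip_force"])
C=cloud(f,f["T"]); p=s["tool_pos"]
hsv=cv2.cvtColor(f["image"],cv2.COLOR_RGB2HSV)
m=((C[...,2]>40)&(C[...,2]<p[2]-9)&(abs(C[...,0]-p[0])<40)&(abs(C[...,1]-p[1])<45)&(hsv[...,2]>120)&(hsv[...,1]<60)).astype(np.uint8)
n,l,st,ce=cv2.connectedComponentsWithStats(m); i=1+st[1:,4].argmax(); P=C[l==i]
print("bur",cv2.minAreaRect(P[:,:2].astype(np.float32)),"z",np.percentile(P[:,2],[2,50,98]),len(P))
go(s,412.5,-199.3,38,-15.6)
E
```

```text
8.4 [ 411.3477265  -199.05288452   63.72456135] 29.730021479375647 14.990420043468475
bur ((414.34765625, -189.1983642578125), (42.59191131591797, 30.68439483642578), 74.6563491821289) z [42.48731566 48.17602575 49.58250659] 5933
-> (412,-199,38,-16) travel [0.0001, 0.0012, 0.0257] turn [0.0, 0.0, 0.1] rows 0.5
```

View pics/w6.png

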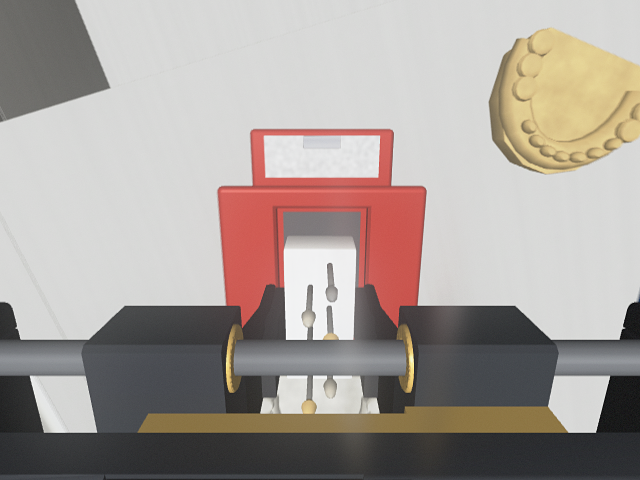

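move_arm --targets '[{"travel": [0,0.001,0.015],"turn": [0,0,0],"hand": 0.02},{"travel": [0,0.001,0.0255],"turn": [0,0,0],"hand": 0.02},{"travel": [0,0.001,0.0255],"turn": [0,0,0],"hand": 0.02},{"travel": [0,0.001,0.0255],"turn": [0,0,0],"hand": 0.02},{"travel": [0,0.001,0.0255],"turn": [0,0,0],"hand": 0.02}]'

```text
clock: 8.95
tool_pos: [413.5, -199.4, 39.3]
ee_rot: [[0.266, 0.964, 0.001], [0.964, -0.266, -0.0], [0.0, 0.001, -1.0]]
contact_force: [0.6, 0.8, -1.9]
finger_gap: 29.9
grip_force: 15.0
```

move_arm --targets '[{"travel": [0,0,0],"turn": [0,0,0],"hand": 0.05},{"travel": [0,0,0],"turn": [0,0,0],"hand": 0.05},{"travel": [0,0,-0.03],"turn": [0,0,0],"hand": 0.087},{"travel": [0,0,-0.07],"turn": [0,0,0],"hand": 0.087},{"travel": [0,0,-0.1],"turn": [0,0,0],"hand": 0.087}]'

```text
clock: 9.45
tool_pos: [413.5, -199.3, 141.2]
ee_rot: [[0.266, 0.964, 0.002], [0.964, -0.266, -0.001], [0.0, 0.002, -1.0]]
contact_force: [0.2, -0.7, -0.0]
finger_gap: 62.4
grip_force: 0.0
```

```bash
python3 - <<'E'
from h import *
from station import r
f,s=wrist(r,"w7"); print(s["clock"],s["tool_pos"],s["qpos"][6])
C=cloud(f,f["T"])
def box(x,y,a,lo,hi,n):
    m=((C[...,2]>lo)&(C[...,2]<hi)&(abs(C[...,0]-x)<a)&(abs(C[...,1]-y)<a)).astype(np.uint8)
    k,l,st,ce=cv2.connectedComponentsWithStats(m); i=1+st[1:,4].argmax(); P=C[l==i]
    print(n,cv2.minAreaRect(P[:,:2].astype(np.float32)),"z",np.percentile(P[:,2],[2,50,98]),len(P))
box(412,-199,42,17,30,"bur"); box(540,-147,45,5,35,"yellow")
go(s,540.3,-147,120,-35.3)
E
```

```text
9.45 [ 413.50863971 -199.30640559  141.18453017] 2.3382148260935867
bur ((413.4171142578125, -199.25686645507812), (62.00768280029297, 29.945274353027344), 74.80664825439453) z [20.44476908 22.07561046 23.74369896] 3434
yellow ((539.58984375, -146.2943572998047), (56.456485748291016, 66.80570983886719), 55.18472671508789) z [11.61405387 14.51452531 26.36201726] 8462
-> (540,-147,120,-35) travel [0.0841, 0.1083, 0.0214] turn [0.1, -0.0, 19.9] rows 2.8
```

move_arm --targets '[{"travel": [0.028,0.036,0],"turn": [0,0,7],"hand": 0.087},{"travel": [0.056,0.072,0],"turn": [0,0,14],"hand": 0.087},{"travel": [0.084,0.108,0.02],"turn": [0,0,19.6],"hand": 0.087},{"travel": [0.084,0.108,0.05],"turn": [0,0,19.6],"hand": 0.087},{"travel": [0.084,0.108,0.06],"turn": [0,0,19.6],"hand": 0.087}]'

```text
clock: 10.0
tool_pos: [538.7, -145.9, 76.1]
ee_rot: [[0.573, 0.82, -0.003], [0.82, -0.573, 0.002], [-0.0, -0.003, -1.0]]
contact_force: [-1.0, -0.4, -0.3]
finger_gap: 86.5
grip_force: 0.0
```

```bash
python3 - <<'E'
from h import *
from station import r
s=r.observe();go(s,540,-146.8,38,-35.1)
E
```

```text
-> (540,-147,38,-35) travel [0.0, 0.0017, 0.0381] turn [-0.2, 0.0, 0.2] rows 0.8
```

move_arm --targets '[{"travel": [0,0.001,0.03],"turn": [0,0,0],"hand": 0.087},{"travel": [0,0.001,0.038],"turn": [0,0,0],"hand": 0.087},{"travel": [0,0.001,0.038],"turn": [0,0,0],"hand": 0.087},{"travel": [0,0.001,0.038],"turn": [0,0,0],"hand": 0.055},{"travel": [0,0.001,0.038],"turn": [0,0,0],"hand": 0.055}]'

```text
clock: 10.5
tool_pos: [541.2, -148.2, 42.7]
ee_rot: [[0.574, 0.819, 0.003], [0.819, -0.574, -0.001], [0.001, 0.003, -1.0]]
contact_force: [-1.0, 0.8, -0.5]
finger_gap: 77.8
grip_force: 0.0
```

move_arm --targets '[{"travel": [0,0,0],"turn": [0,0,0],"hand": 0.055},{"travel": [0,0,0],"turn": [0,0,0],"hand": 0.055},{"travel": [0,0,0],"turn": [0,0,0],"hand": 0.055},{"travel": [0,0,-0.03],"turn": [0,0,0],"hand": 0.055},{"travel": [0,0,-0.06],"turn": [0,0,0],"hand": 0.055}]'

```text
clock: 11.0
tool_pos: [539.7, -147.4, 101.0]
ee_rot: [[0.574, 0.819, -0.001], [0.819, -0.574, 0.001], [0.0, -0.001, -1.0]]
contact_force: [0.4, -0.6, -0.5]
finger_gap: 61.3
grip_force: 14.9
```

```bash
python3 - <<'E'
from h import *
from station import r
s=r.observe();go(s,633.4,-246.2,s["tool_pos"][2],-16)
E
```

```text
-> (633,-246,101,-16) travel [-0.0271, 0.1335, -0.0002] turn [-0.1, -0.0, -19.0] rows 2.7
```

move_arm --targets '[{"travel": [-0.009,0.045,0],"turn": [0,0,-6.5],"hand": 0.055},{"travel": [-0.018,0.09,0],"turn": [0,0,-13],"hand": 0.055},{"travel": [-0.027,0.133,0],"turn": [0,0,-19],"hand": 0.055},{"travel": [-0.027,0.133,0],"turn": [0,0,-19],"hand": 0.055},{"travel": [-0.027,0.133,0],"turn": [0,0,-19],"hand": 0.055}]'

```text
clock: 11.5
tool_pos: [633.7, -246.6, 100.0]
ee_rot: [[0.278, 0.961, -0.0], [0.961, -0.278, 0.001], [0.001, -0.001, -1.0]]
contact_force: [0.3, 1.2, -1.5]
finger_gap: 61.4
grip_force: 14.9
```

```bash
python3 - <<'E'
from h import *
from station import r
f,s=wrist(r,"w8"); print(s["clock"],s["tool_pos"],s["finger_gap"],s["grip_force"])
C=cloud(f,f["T"]); p=s["tool_pos"]
hsv=cv2.cvtColor(f["image"],cv2.COLOR_RGB2HSV)
m=((C[...,2]>40)&(C[...,2]<p[2])&(abs(C[...,0]-p[0])<50)&(abs(C[...,1]-p[1])<50)&(hsv[...,2]>100)&(hsv[...,1]>60)).astype(np.uint8)
n,l,st,ce=cv2.connectedComponentsWithStats(m); i=1+st[1:,4].argmax(); P=C[l==i]
q=(P-p)@np.array(s["ee_rot"])
print("yel tool frame",np.percentile(q,[.3,50,99.7],axis=0).round(1).tolist(),cv2.minAreaRect(P[:,:2].astype(np.float32)))
go(s,633.4,-246.2,45,-16)
E
```

```text
11.5 [ 633.66909687 -246.61920762   99.9805385 ] 61.395734843406565 14.884902677731588
yel tool frame [[-14.3, -32.2, 14.9], [10.4, -0.3, 27.8], [29.2, 31.6, 40.8]] ((635.057373046875, -239.86868286132812), (44.98637390136719, 67.84886932373047), 73.1452865600586)
-> (633,-246,45,-16) travel [0.0003, -0.0003, 0.055] turn [-0.0, -0.1, -0.1] rows 1.1
```

View pics/w8.png

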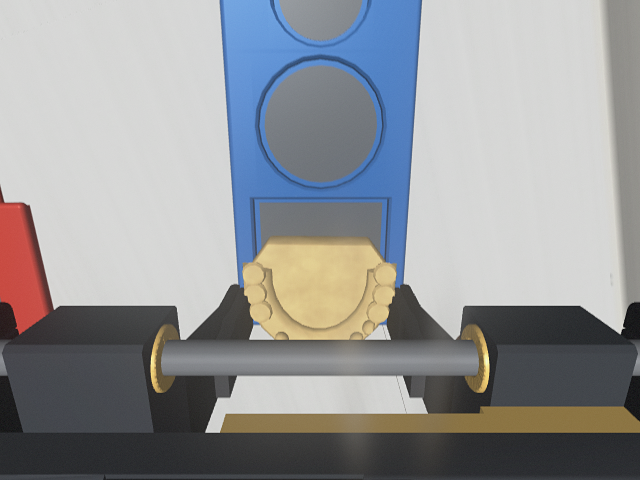

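move_arm --targets '[{"travel": [-0.001,0,0.03],"turn": [0,0,0],"hand": 0.055},{"travel": [-0.001,0,0.045],"turn": [0,0,0],"hand": 0.055},{"travel": [-0.001,0,0.055],"turn": [0,0,0],"hand": 0.055},{"travel": [-0.001,0,0.0555],"turn": [0,0,0],"hand": 0.055},{"travel": [-0.001,0,0.0555],"turn": [0,0,0],"hand": 0.055}]'

```text
clock: 12.05
tool_pos: [633.9, -246.9, 46.3]
ee_rot: [[0.276, 0.961, 0.002], [0.961, -0.276, -0.0], [0.0, 0.002, -1.0]]
contact_force: [0.6, -0.1, -1.5]
finger_gap: 61.4
grip_force: 14.9
```

move_arm --targets '[{"travel": [0,0,0],"turn": [0,0,0],"hand": 0.087},{"travel": [0,0,0],"turn": [0,0,0],"hand": 0.087},{"travel": [0,0,-0.03],"turn": [0,0,0],"hand": 0.087},{"travel": [0,0,-0.07],"turn": [0,0,0],"hand": 0.087},{"travel": [0,0,-0.11],"turn": [0,0,0],"hand": 0.087}]'

```text
clock: 12.55
tool_pos: [633.4, -247.0, 157.3]
ee_rot: [[0.276, 0.961, 0.001], [0.961, -0.276, 0.0], [0.0, 0.001, -1.0]]
contact_force: [1.1, -1.1, -0.1]
finger_gap: 85.4
grip_force: 0.0
```

```bash
python3 - <<'E'
from h import *
from station import r
f,s=wrist(r,"w9"); print(s["clock"],s["tool_pos"],s["qpos"][6])
C=cloud(f,f["T"])
def box(x,y,a,lo,hi,n):
    m=((C[...,2]>lo)&(C[...,2]<hi)&(abs(C[...,0]-x)<a)&(abs(C[...,1]-y)<a)).astype(np.uint8)
    k,l,st,ce=cv2.connectedComponentsWithStats(m); i=1+st[1:,4].argmax(); P=C[l==i]
    print(n,cv2.minAreaRect(P[:,:2].astype(np.float32)),"z",np.percentile(P[:,2],[2,50,98]),len(P))
box(633,-246,45,15,40,"yellow")
go(s,498,-390,200,-16)
E
```

```text
12.55 [ 633.38482486 -247.03753165  157.32854837] -8.774345029061687
yellow ((634.14306640625, -245.5308837890625), (56.390323638916016, 68.29328918457031), 72.6714096069336) z [15.43289102 17.50013411 29.55319203] 5565
-> (498,-390,200,-16) travel [-0.1748, -0.0906, -0.0428] turn [0.1, -0.0, -0.0] rows 4.0
```

```bash
python3 - <<'E'
from h import *
from station import r
s=r.observe(); go(s,498,-440,160,-16)
E
```

```text
-> (498,-440,160,-16) travel [-0.2231, -0.0799, 0.0047] turn [0.6, 0.0, -0.1] rows 4.7
```

move_arm --targets '[{"travel": [-0.02,-0.045,-0.01],"turn": [0,0,0],"hand": 0.087},{"travel": [-0.05,-0.08,-0.01],"turn": [0,0,0],"hand": 0.087},{"travel": [-0.1,-0.08,-0.01],"turn": [0,0,0],"hand": 0.087},{"travel": [-0.15,-0.08,0],"turn": [0,0,0],"hand": 0.087},{"travel": [-0.2,-0.08,0],"turn": [0,0,0],"hand": 0.087}]'

```text
clock: 13.1
tool_pos: [500.5, -417.8, 155.4]
ee_rot: [[0.276, 0.961, 0.001], [0.961, -0.276, -0.001], [-0.0, 0.001, -1.0]]
contact_force: [-0.1, -0.7, 0.9]
finger_gap: 87.0
grip_force: 0.0
```

move_arm --targets '[{"travel": [-0.025,0,0],"turn": [0,0,0],"hand": 0.087},{"travel": [-0.025,0,0],"turn": [0,0,0],"hand": 0.087}]'

```text
clock: 13.3
tool_pos: [491.8, -445.6, 155.4]
ee_rot: [[0.283, 0.959, 0.0], [0.959, -0.283, -0.002], [-0.002, 0.001, -1.0]]
contact_force: [-1.3, 0.1, -0.2]
finger_gap: 87.1
grip_force: 0.0
```

```bash
python3 - <<'E'
from h import *
from station import r
f,s=wrist(r,"w10"); print(s["clock"],s["tool_pos"],s["qpos"][6])
C=cloud(f,f["T"])
m=((C[...,2]>8)&(C[...,2]<70)&(abs(C[...,0]-498)<40)&(abs(C[...,1]+454)<40)).astype(np.uint8)
k,l,st,ce=cv2.connectedComponentsWithStats(m); i=1+st[1:,4].argmax(); P=C[l==i]
print("all",cv2.minEnclosingCircle(P[:,:2].astype(np.float32)),"z",np.percentile(P[:,2],[2,50,98]),len(P))
Q=P[P[:,2]>44]; print("rim",len(Q),cv2.minEnclosingCircle(Q[:,:2].astype(np.float32)), np.percentile(Q,[1,99],axis=0))
go(s,498,-454,50,-16)
E
```

```text
13.3 [ 491.79772557 -445.58775539  155.39043605] 12.967827070565658
all ((497.9878845214844, -452.2947082519531), 27.331851959228516) z [ 9.14037931 28.032785   49.98893341] 4704
rim 1341 ((497.9878845214844, -452.2947082519531), 27.331851959228516) [[ 471.804873   -478.61345214   44.2954197 ]
 [ 524.34572887 -425.62677586   50.55130184]]
-> (498,-454,50,-16) travel [-0.0061, 0.0082, 0.1054] turn [0.0, 0.1, -0.4] rows 2.1
```

View pics/w10.png

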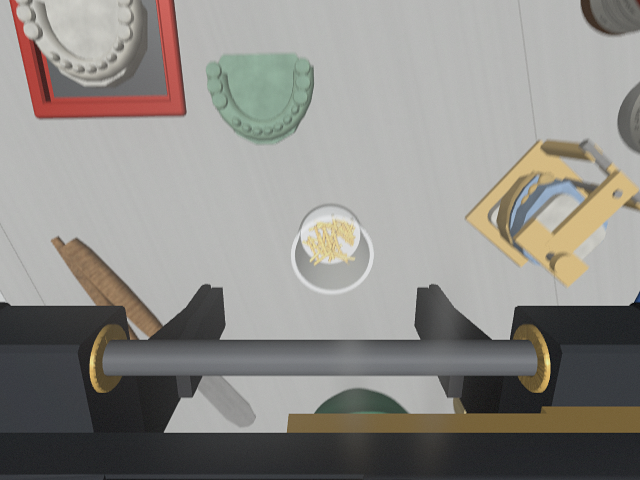

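move_arm --targets '[{"travel": [-0.005,0.008,0.03],"turn": [0,0,0],"hand": 0.087},{"travel": [-0.005,0.008,0.075],"turn": [0,0,0],"hand": 0.087},{"travel": [-0.005,0.008,0.108],"turn": [0,0,0],"hand": 0.087},{"travel": [-0.005,0.008,0.108],"turn": [0,0,0],"hand": 0.08},{"travel": [-0.005,0.008,0.108],"turn": [0,0,0],"hand": 0.07}]' --newtons 12

```text
clock: 13.85
tool_pos: [502.2, -446.4, 48.7]
ee_rot: [[0.275, 0.961, 0.002], [0.961, -0.275, 0.0], [0.001, 0.002, -1.0]]
contact_force: [0.3, -0.2, -0.0]
finger_gap: 78.7
grip_force: 0.0
```

move_arm --targets '[{"travel": [0,0,0],"turn": [0,0,0],"hand": 0.045},{"travel": [0,0,0],"turn": [0,0,0],"hand": 0.045},{"travel": [0,0,0],"turn": [0,0,0],"hand": 0.045},{"travel": [0,0,0],"turn": [0,0,0],"hand": 0.045},{"travel": [0,0,0],"turn": [0,0,0],"hand": 0.045}]'

```text
clock: 14.35
tool_pos: [501.6, -447.8, 48.9]
ee_rot: [[0.277, 0.961, 0.002], [0.961, -0.277, -0.001], [-0.001, 0.002, -1.0]]
contact_force: [-1.8, 0.5, 6.8]
finger_gap: 52.7
grip_force: 11.8
```

```bash
python3 - <<'E'
from h import *
from station import r
s=r.observe();print(s["qpos"][6],s["contact_force"]);go(s,654.7,-172.5,s["tool_pos"][2],-16)
E
```

```text
11.053352219100407 [-1.83274544  0.51761509  6.76737554]
-> (655,-172,49,-16) travel [0.3069, 0.071, 0.0] turn [0.1, 0.0, -0.1] rows 6.3
```

move_arm --targets '[{"travel": [0,0,-0.02],"turn": [0,0,0],"hand": 0.045},{"travel": [0,0,-0.05],"turn": [0,0,0],"hand": 0.045},{"travel": [0,0,-0.085],"turn": [0,0,0],"hand": 0.045},{"travel": [0.015,0.003,-0.11],"turn": [0,0,0],"hand": 0.045},{"travel": [0.05,0.011,-0.115],"turn": [0,0,0],"hand": 0.045}]'

```text
clock: 14.85
tool_pos: [524.8, -406.4, 166.5]
ee_rot: [[0.282, 0.959, 0.004], [0.959, -0.282, -0.005], [-0.004, 0.006, -1.0]]
contact_force: [0.8, 0.1, -0.3]
finger_gap: 52.8
grip_force: 12.0
```

move_arm --targets '[{"travel": [0.04,0.009,0],"turn": [0,0,0],"hand": 0.045},{"travel": [0.08,0.018,0],"turn": [0,0,0],"hand": 0.045},{"travel": [0.12,0.027,0],"turn": [0,0,0],"hand": 0.045},{"travel": [0.16,0.036,0],"turn": [0,0,0],"hand": 0.045},{"travel": [0.2,0.045,0],"turn": [0,0,0],"hand": 0.045}]'

```text
clock: 15.35
tool_pos: [624.5, -221.2, 163.0]
ee_rot: [[0.277, 0.961, 0.001], [0.961, -0.277, -0.0], [0.0, 0.001, -1.0]]
contact_force: [-0.2, -0.2, -0.2]
finger_gap: 52.9
grip_force: 12.0
```

move_arm --targets '[{"travel": [0.03,0.007,0],"turn": [0,0,0],"hand": 0.045},{"travel": [0.055,0.013,0],"turn": [0,0,0],"hand": 0.045},{"travel": [0.062,0.014,0.02],"turn": [0,0,0],"hand": 0.045},{"travel": [0.062,0.014,0.045],"turn": [0,0,0],"hand": 0.045},{"travel": [0.062,0.014,0.06],"turn": [0,0,0],"hand": 0.045}]'

```text
clock: 15.85
tool_pos: [653.9, -166.5, 100.9]
ee_rot: [[0.276, 0.961, -0.001], [0.961, -0.276, 0.0], [0.0, -0.001, -1.0]]
contact_force: [-0.6, -0.5, 0.0]
finger_gap: 53.0
grip_force: 12.0
```

```bash
python3 - <<'E'
from h import *
from station import r
f,s=wrist(r,"w11"); print(s["clock"],s["tool_pos"],s["finger_gap"],s["grip_force"])
C=cloud(f,f["T"]); p=s["tool_pos"]; q=(C-p)@np.array(s["ee_rot"])
m=(abs(q[...,0])<45)&(abs(q[...,1])<26)&(q[...,2]>-40)&(q[...,2]<-0)
P=q[m]; print(len(P),np.percentile(P,[1,50,99],axis=0).round(1).tolist())
go(s,654.7,-172.5,52.5,-16)
E
```

```text
15.85 [ 653.92392378 -166.48005933  100.92210642] 53.01673591059465 12.007405506675468
1080 [[-31.2, -25.1, -1.5], [5.8, -1.9, -0.4], [21.6, 25.2, -0.0]]
-> (655,-172,52,-16) travel [-0.0056, 0.0024, 0.0484] turn [-0.0, -0.0, -0.0] rows 1.0
```

View pics/w11.png

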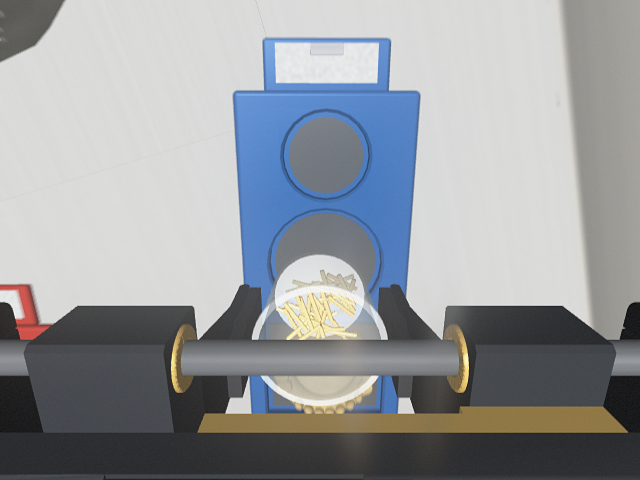

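move_arm --targets '[{"travel": [0,0.002,0.015],"turn": [0,0,0],"hand": 0.045},{"travel": [0,0.002,0.03],"turn": [0,0,0],"hand": 0.045},{"travel": [0,0.002,0.042],"turn": [0,0,0],"hand": 0.045},{"travel": [0,0.002,0.0485],"turn": [0,0,0],"hand": 0.045},{"travel": [0,0.002,0.0485],"turn": [0,0,0],"hand": 0.045}]'

```text
clock: 16.4
tool_pos: [656.2, -167.3, 53.2]
ee_rot: [[0.276, 0.961, -0.0], [0.961, -0.276, 0.0], [0.0, -0.0, -1.0]]
contact_force: [0.1, -0.6, 0.3]
finger_gap: 52.8
grip_force: 12.0
```

move_arm --targets '[{"travel": [0,0,0],"turn": [0,0,0],"hand": 0.045},{"travel": [0,0,0],"turn": [0,0,0],"hand": 0.07},{"travel": [0,0,0],"turn": [0,0,0],"hand": 0.08},{"travel": [0,0,0],"turn": [0,0,0],"hand": 0.08},{"travel": [0,0,0],"turn": [0,0,0],"hand": 0.08}]'

```text
clock: 16.9
tool_pos: [656.7, -167.5, 54.5]
ee_rot: [[0.276, 0.961, 0.001], [0.961, -0.276, -0.0], [0.0, 0.001, -1.0]]
contact_force: [0.2, 0.4, -0.6]
finger_gap: 75.9
grip_force: 0.0
```

move_arm --targets '[{"travel": [0,0,-0.02],"turn": [0,0,0],"hand": 0.087},{"travel": [0,0,-0.06],"turn": [0,0,0],"hand": 0.087},{"travel": [0,0,-0.1],"turn": [0,0,0],"hand": 0.087},{"travel": [0,0,-0.13],"turn": [0,0,0],"hand": 0.087},{"travel": [0,0,-0.13],"turn": [0,0,0],"hand": 0.087}]'

```text
clock: 17.4
tool_pos: [658.7, -167.5, 189.8]
ee_rot: [[0.277, 0.961, 0.009], [0.961, -0.277, -0.002], [0.001, 0.009, -1.0]]
contact_force: [-0.3, -0.1, -0.4]
finger_gap: 86.6
grip_force: 0.0
```

```bash
python3 - <<'E'
from h import *
from station import r
f,s=wrist(r,"w12"); print(s["clock"],s["tool_pos"],s["qpos"])
C=cloud(f,f["T"])
m=((C[...,2]>45)&(C[...,2]<70)&(abs(C[...,0]-654)<45)&(abs(C[...,1]+172)<45)).astype(np.uint8)
P=C[m>0]; print("rim",cv2.minEnclosingCircle(P[:,:2].astype(np.float32)),"z",np.percentile(P[:,2],[2,50,98]),len(P))
D=C[(C[...,2]>20)&(C[...,2]<90)&(abs(C[...,0]-702)<50)&(abs(C[...,1]-59)<50)]; print("dropper",len(D), D.min(0) if len(D) else 0,D.max(0) if len(D) else 0)
for n in("top","side"):
    Cc=cloud(pickle.load(open(n+".pkl","rb"))); A=Cc[(Cc[...,2]>15)&(Cc[...,2]<85)]; a=A[(abs(A[:,0]-702)<40)&(abs(A[:,1]-59)<40)]; print(n,np.percentile(a,[2,50,98],axis=0).round().tolist(),len(a))
    a=Cc[(abs(Cc[...,0]-702)<140)&(abs(Cc[...,1]-59)<110)&(Cc[...,2]>20)&(Cc[...,2]<300)]; print("around",np.percentile(a,[1,99],axis=0).round().tolist())
go(s,690,20,180,-16)
E
```

```text
17.4 [ 658.66057212 -167.53786624  189.79790225] [ 32.15824777  30.76370278 -31.43370901  77.88733715  16.08025268
  75.22855846 -15.66470188]
rim ((655.4632568359375, -172.38912963867188), 27.334068298339844) z [45.74370692 51.76176805 53.23767471] 1127
dropper 0 0 0
top [[687.0, 52.0, 17.0], [698.0, 63.0, 47.0], [715.0, 81.0, 79.0]] 153
around [[694.0, -49.0, 24.0], [832.0, 167.0, 298.0]]
side [[688.0, 53.0, 16.0], [701.0, 62.0, 46.0], [720.0, 76.0, 76.0]] 191
around [[693.0, -49.0, 24.0], [832.0, 167.0, 297.0]]
-> (690,20,180,-16) travel [0.1889, -0.0218, 0.0097] turn [0.5, -0.0, -0.1] rows 3.8
```

```bash
python3 - <<'E'
from h import *
for n in("top","side"):
    C=cloud(pickle.load(open(n+".pkl","rb"))).reshape(-1,3)
    C=C[(C[:,2]<900)]
    print(n,"stockpot z",end=" ")
    a=C[(C[:,0]>300)&(C[:,0]<580)&(C[:,1]>-30)&(C[:,1]<320)&(C[:,2]>60)]; print(np.percentile(a,[1,50,99],axis=0).round().tolist() if len(a) else 0,len(a))
    for x0 in range(580,900,20):
        a=C[(C[:,0]>x0)&(C[:,0]<x0+20)&(C[:,1]>-60)&(C[:,1]<180)]
        a=a[(a[:,2]>12)]
        print(x0,len(a),(a.max(0).round().tolist(),a.min(0).round().tolist()) if len(a) else "")
E
```

```text
top stockpot z [[301.0, 20.0, 60.0], [435.0, 214.0, 83.0], [536.0, 294.0, 90.0]] 1903
580 0 
600 0 
620 0 
640 0 
660 0 
680 92 ([700.0, 82.0, 72.0], [685.0, 52.0, 13.0])
700 66 ([719.0, 86.0, 80.0], [700.0, 51.0, 14.0])
720 0 
740 0 
760 23 ([779.0, 179.0, 65.0], [768.0, 159.0, 35.0])
780 116 ([800.0, 179.0, 160.0], [780.0, -56.0, 29.0])
800 1279 ([820.0, 179.0, 166.0], [800.0, -60.0, 12.0])
820 16557 ([833.0, 180.0, 676.0], [820.0, -60.0, 51.0])
840 0 
860 0 
880 0 
side stockpot z [[302.0, 21.0, 60.0], [427.0, 216.0, 83.0], [536.0, 294.0, 91.0]] 1771
580 0 
600 0 
620 0 
640 0 
660 0 
680 84 ([700.0, 81.0, 67.0], [686.0, 54.0, 12.0])
700 110 ([720.0, 81.0, 83.0], [700.0, 51.0, 13.0])
720 3 ([721.0, 71.0, 46.0], [720.0, 66.0, 34.0])
740 0 
760 29 ([780.0, 180.0, 67.0], [765.0, 158.0, 38.0])
780 56 ([800.0, 178.0, 158.0], [780.0, -50.0, 32.0])
800 989 ([820.0, 180.0, 166.0], [800.0, -60.0, 12.0])
820 3214 ([833.0, 180.0, 459.0], [820.0, -60.0, 59.0])
840 0 
860 0 
880 0
```

move_arm --targets '[{"travel": [0,-0.02,0],"turn": [0,0,-8.5],"hand": 0.087},{"travel": [0,-0.04,0],"turn": [0,0,-17],"hand": 0.087},{"travel": [0.04,-0.05,0],"turn": [0,0,-25.5],"hand": 0.087},{"travel": [0.08,-0.05,0],"turn": [0,0,-34],"hand": 0.087},{"travel": [0.12,-0.05,0],"turn": [0,0,-42.5],"hand": 0.087}]'

```text
clock: 17.95
tool_pos: [641.0, -37.4, 183.1]
ee_rot: [[-0.45, 0.893, -0.0], [0.893, 0.45, -0.0], [-0.0, -0.0, -1.0]]
contact_force: [1.1, -0.6, 0.0]
finger_gap: 86.8
grip_force: 0.0
```

```bash
python3 - <<'E'
from h import *
from station import r
s=r.observe();print(s["qpos"]);go(s,695,60,160,75)
E
```

```text
[ 29.60751926  29.19849504 -41.66882355  83.91295451  19.69829351
  74.37337819  13.00083642]
-> (695,60,160,75) travel [0.0626, 0.0921, 0.023] turn [-0.0, -0.0, -48.2] rows 5.6
```

move_arm --targets '[{"travel": [0.01,0.01,0],"turn": [0,0,-8.5],"hand": 0.087},{"travel": [0.025,0.03,0],"turn": [0,0,-17],"hand": 0.087},{"travel": [0.04,0.055,0],"turn": [0,0,-25.5],"hand": 0.087},{"travel": [0.055,0.08,0.01],"turn": [0,0,-34],"hand": 0.087},{"travel": [0.063,0.092,0.02],"turn": [0,0,-42.5],"hand": 0.087}]'

```text
clock: 18.45
tool_pos: [695.9, 62.0, 162.6]
ee_rot: [[-0.936, 0.351, -0.0], [0.351, 0.936, 0.001], [0.001, 0.001, -1.0]]
contact_force: [-0.6, 1.1, -0.5]
finger_gap: 86.7
grip_force: 0.0
```

```bash
python3 - <<'E'
from h import *
from station import r
f,s=wrist(r,"w13"); print(s["clock"],s["tool_pos"],s["qpos"])
C=cloud(f,f["T"]); 
A=C[(C[...,2]>30)&(C[...,2]<50)&(abs(C[...,0]-702)<35)&(abs(C[...,1]-62)<35)]; print("body",len(A),A.min(0),A.max(0))
B=C[(C[...,2]>70)&(C[...,2]<90)&(abs(C[...,0]-702)<35)&(abs(C[...,1]-62)<35)]; print("top",len(B),B.min(0),B.max(0),B.mean(0))
E=C[(C[...,2]>51)&(C[...,2]<58)&(abs(C[...,0]-702)<35)&(abs(C[...,1]-62)<35)]; print("shoulder",len(E),cv2.minEnclosingCircle(E[:,:2].astype(np.float32)) if len(E) else 0)
go(s,703,66,55,75)
E
```

```text
18.45 [695.93728745  62.01295949 162.5624441 ] [ 21.5775309   39.47418596 -47.87137873  75.00199326  28.7723588
  77.7301165   43.89635034]
body 1002 [686.89485715  54.88076238  30.03377693] [718.95136819  88.1300794   49.97734178]
top 180 [699.33154261  66.92726159  70.00216888] [707.60899167  75.75419822  78.67185083] [702.87854985  71.58026241  74.63847783]
shoulder 116 ((704.0450439453125, 71.32689666748047), 11.938260078430176)
-> (703,66,55,75) travel [-0.0053, 0.0061, 0.1076] turn [0.1, -0.0, -5.6] rows 2.2
```

View pics/w13.png

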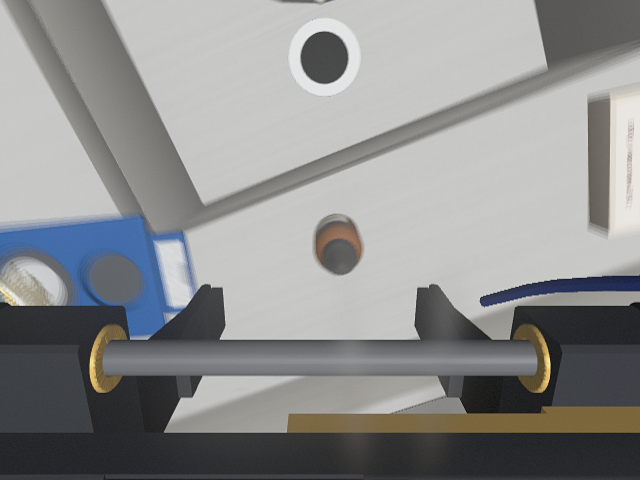

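move_arm --targets '[{"travel": [-0.003,0.011,0.03],"turn": [0,0,-8],"hand": 0.087},{"travel": [-0.003,0.011,0.05],"turn": [0,0,-8],"hand": 0.087},{"travel": [-0.003,0.011,0.05],"turn": [0,0,-8],"hand": 0.087},{"travel": [-0.003,0.011,0.05],"turn": [0,0,-8],"hand": 0.087},{"travel": [-0.003,0.011,0.05],"turn": [0,0,-8],"hand": 0.087}]'

```text
clock: 19.0
tool_pos: [703.1, 67.9, 115.6]
ee_rot: [[-0.974, 0.227, 0.003], [0.227, 0.974, 0.0], [-0.003, 0.001, -1.0]]
contact_force: [0.1, 0.4, 0.3]
finger_gap: 87.1
grip_force: 0.0
```

```bash
python3 - <<'E'
from h import *
from station import r
s=r.observe();go(s,703,71.5,53,78)
E
```

```text
-> (703,72,53,78) travel [0.0011, 0.0034, 0.0626] turn [0.0, 0.1, -1.1] rows 1.3
```

move_arm --targets '[{"travel": [0.001,0.0035,0],"turn": [0,0,0],"hand": 0.087},{"travel": [0.001,0.0035,0.03],"turn": [0,0,0],"hand": 0.087},{"travel": [0.001,0.0035,0.0625],"turn": [0,0,0],"hand": 0.087},{"travel": [0.001,0.0035,0.0625],"turn": [0,0,0],"hand": 0.087},{"travel": [0.001,0.0035,0.0625],"turn": [0,0,0],"hand": 0.06}]' --newtons 10

```text
clock: 19.5
tool_pos: [702.7, 72.2, 52.8]
ee_rot: [[-0.974, 0.226, 0.001], [0.226, 0.974, 0.0], [-0.001, 0.0, -1.0]]
contact_force: [-0.5, 0.2, 1.1]
finger_gap: 83.7
grip_force: 0.0
```

move_arm --targets '[{"travel": [0,0,0],"turn": [0,0,0],"hand": 0.055},{"travel": [0,0,0],"turn": [0,0,0],"hand": 0.05},{"travel": [0,0,0],"turn": [0,0,0],"hand": 0.045},{"travel": [0,0,0],"turn": [0,0,0],"hand": 0.04},{"travel": [0,0,0],"turn": [0,0,0],"hand": 0.028}]'

```text
clock: 20.0
tool_pos: [702.7, 71.9, 52.0]
ee_rot: [[-0.974, 0.226, 0.001], [0.226, 0.974, -0.0], [-0.001, 0.0, -1.0]]
contact_force: [-0.2, -0.5, -0.6]
finger_gap: 46.8
grip_force: 0.0
```

move_arm --targets '[{"travel": [0,0,0],"turn": [0,0,0],"hand": 0.028},{"travel": [0,0,0],"turn": [0,0,0],"hand": 0.028},{"travel": [0,0,0],"turn": [0,0,0],"hand": 0.028},{"travel": [0,0,0],"turn": [0,0,0],"hand": 0.028},{"travel": [0,0,0],"turn": [0,0,0],"hand": 0.028}]'

```text
clock: 20.5
tool_pos: [702.6, 71.9, 51.8]
ee_rot: [[-0.974, 0.226, 0.001], [0.226, 0.974, -0.0], [-0.001, 0.0, -1.0]]
contact_force: [-0.9, -0.4, 0.3]
finger_gap: 33.3
grip_force: 10.0
```

move_arm --targets '[{"travel": [0,0,-0.02],"turn": [0,0,0],"hand": 0.028},{"travel": [0,0,-0.05],"turn": [0,0,0],"hand": 0.028},{"travel": [0.01,0,-0.08],"turn": [0,0,0],"hand": 0.028},{"travel": [0.03,-0.03,-0.08],"turn": [0,0,3],"hand": 0.028},{"travel": [0.05,-0.06,-0.08],"turn": [0,0,10],"hand": 0.028}]'

```text
clock: 21.0
tool_pos: [640.1, 25.8, 134.1]
ee_rot: [[-0.92, 0.392, 0.004], [0.392, 0.92, 0.001], [-0.003, 0.002, -1.0]]
contact_force: [1.2, -1.7, -0.5]
finger_gap: 33.2
grip_force: 10.0
```

move_arm --targets '[{"travel": [0,-0.03,0],"turn": [0,0,8],"hand": 0.028},{"travel": [0,-0.06,0],"turn": [0,0,16],"hand": 0.028},{"travel": [0,-0.09,0],"turn": [0,0,24],"hand": 0.028},{"travel": [0,-0.1,0],"turn": [0,0,32],"hand": 0.028},{"travel": [0,-0.1,0],"turn": [0,0,40],"hand": 0.028}]'

```text
clock: 21.5
tool_pos: [600.8, -69.9, 133.1]
ee_rot: [[-0.445, 0.895, 0.002], [0.895, 0.445, -0.002], [-0.002, 0.001, -1.0]]
contact_force: [0.1, 0.0, -1.2]
finger_gap: 33.4
grip_force: 10.0
```

```bash
python3 - <<'E'
from h import *
from station import r
s=r.observe();print(s["qpos"]);go(s,672.7,-109.2,130,-16)
E
```

```text
[ 35.10540935  27.29264739 -42.0694907   93.03523351  19.58161671
  67.14428911  14.97897212]
-> (673,-109,130,-16) travel [-0.0672, 0.0469, 0.0033] turn [0.1, 0.1, 42.4] rows 4.9
```

move_arm --targets '[{"travel": [-0.013,0.009,0],"turn": [0,0,8.4],"hand": 0.028},{"travel": [-0.026,0.018,0],"turn": [0,0,16.8],"hand": 0.028},{"travel": [-0.04,0.028,0],"turn": [0,0,25.2],"hand": 0.028},{"travel": [-0.054,0.037,0],"turn": [0,0,33.6],"hand": 0.028},{"travel": [-0.067,0.047,0],"turn": [0,0,42.1],"hand": 0.028}]'

```text
clock: 22.0
tool_pos: [674.2, -105.8, 133.3]
ee_rot: [[0.267, 0.964, 0.002], [0.964, -0.267, -0.0], [0.001, 0.002, -1.0]]
contact_force: [-0.0, -0.3, -0.2]
finger_gap: 33.2
grip_force: 10.0
```

move_arm --targets '[{"travel": [0,0,0.015],"turn": [0,0,0],"hand": 0.028},{"travel": [0,0,0.03],"turn": [0,0,0],"hand": 0.028},{"travel": [0,0,0.03],"turn": [0,0,0],"hand": 0.028},{"travel": [0,0,0.03],"turn": [0,0,0],"hand": 0.028}]'

```text
clock: 22.4
tool_pos: [672.4, -105.2, 101.1]
ee_rot: [[0.259, 0.966, -0.001], [0.966, -0.259, 0.001], [0.0, -0.001, -1.0]]
contact_force: [0.9, 0.8, -0.7]
finger_gap: 33.0
grip_force: 10.0
```

```bash
python3 - <<'E'
from h import *
from station import r
f,s=wrist(r,"w14"); print(s["clock"],s["tool_pos"],s["finger_gap"],s["grip_force"])
C=cloud(f,f["T"]); p=s["tool_pos"]; R=np.array(s["ee_rot"]); q=(C-p)@R
m=(abs(q[...,0])<40)&(abs(q[...,1])<16)&(q[...,2]>-30)&(q[...,2]<28)
hsv=cv2.cvtColor(f["image"],cv2.COLOR_RGB2HSV); 
P=q[m]; print(len(P),np.percentile(P,[1,50,99],axis=0).round(1).tolist())
hsvm=(hsv[...,1]>90)&(hsv[...,0]<20)&m; P=q[hsvm]; print("amber",len(P),np.percentile(P,[1,50,99],axis=0).round(1).tolist() if len(P) else 0)
# pocket
g=cv2.inRange(hsv,(0,0,60),(180,60,150)); k,l,st,ce=cv2.connectedComponentsWithStats(g)
for i in range(1,k):
    if 500<st[i,4]<20000:
        v,u=np.nonzero(l==i); z=np.median(C[v,u,2])
        if abs(z-3)<4: w=plane(f,np.c_[u,v],5,f["T"]); print("gray",cv2.minAreaRect(w[:,:2].astype(np.float32)),z)
go(s,672.7,-109.2,55.5,-16)
E
```

```text
22.4 [ 672.4265481  -105.15385395  101.11058807] 33.010228912946076 9.999529113265453
4667 [[-4.0, -15.4, -26.0], [8.7, -0.2, 5.4], [15.4, 15.3, 27.2]]
amber 2403 [[-3.3, -15.7, 1.7], [9.3, -1.4, 6.2], [15.0, 15.3, 16.3]]
-> (673,-109,56,-16) travel [-0.0039, 0.0013, 0.0456] turn [-0.0, -0.0, 1.0] rows 0.9
```

View pics/w14.png

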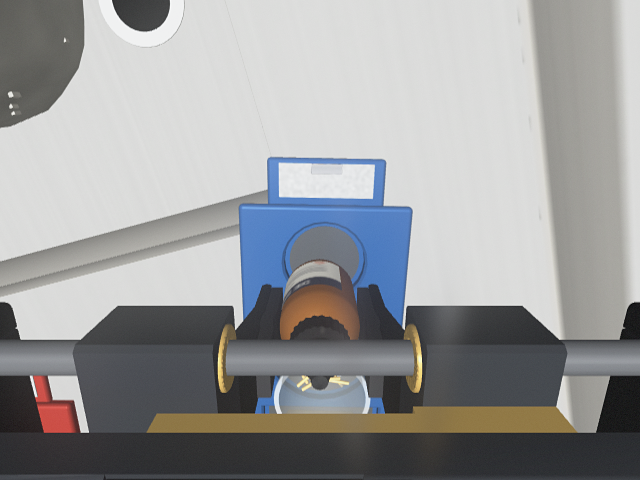

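move_arm --targets '[{"travel": [-0.0035,0.001,0.01],"turn": [0,0,0],"hand": 0.028},{"travel": [-0.0035,0.001,0.025],"turn": [0,0,0],"hand": 0.028},{"travel": [-0.0035,0.001,0.04],"turn": [0,0,0],"hand": 0.028},{"travel": [-0.0035,0.001,0.046],"turn": [0,0,0],"hand": 0.028},{"travel": [-0.0035,0.001,0.046],"turn": [0,0,0],"hand": 0.028}]'

```text
clock: 22.95
tool_pos: [672.7, -109.1, 54.2]
ee_rot: [[0.261, 0.965, -0.001], [0.965, -0.261, 0.0], [0.0, -0.001, -1.0]]
contact_force: [0.2, -0.3, -0.4]
finger_gap: 33.4
grip_force: 10.0
```

move_arm --targets '[{"travel": [0,0,0],"turn": [0,0,0],"hand": 0.028},{"travel": [0,0,0],"turn": [0,0,0],"hand": 0.05},{"travel": [0,0,0],"turn": [0,0,0],"hand": 0.07},{"travel": [0,0,0],"turn": [0,0,0],"hand": 0.07},{"travel": [0,0,0],"turn": [0,0,0],"hand": 0.07}]'

```text
clock: 23.45
tool_pos: [673.6, -109.3, 55.9]
ee_rot: [[0.261, 0.965, 0.001], [0.965, -0.261, -0.0], [0.0, 0.001, -1.0]]
contact_force: [-0.5, -0.2, -1.0]
finger_gap: 57.4
grip_force: 0.0
```

move_arm --targets '[{"travel": [0,0,-0.03],"turn": [0,0,0],"hand": 0.07},{"travel": [0,0,-0.07],"turn": [0,0,0],"hand": 0.087},{"travel": [0,0,-0.11],"turn": [0,0,0],"hand": 0.087},{"travel": [0,0,-0.15],"turn": [0,0,0],"hand": 0.087},{"travel": [0,0,-0.18],"turn": [0,0,0],"hand": 0.087}]'

```text
clock: 23.95
tool_pos: [673.7, -109.2, 238.9]
ee_rot: [[0.261, 0.965, 0.004], [0.965, -0.261, -0.0], [0.001, 0.004, -1.0]]
contact_force: [1.2, -1.0, 0.1]
finger_gap: 85.7
grip_force: 0.0
```

move_arm --targets '[{"travel": [0,-0.05,0],"turn": [0,0,0],"hand": 0.087},{"travel": [0,-0.09,0],"turn": [0,0,0],"hand": 0.087},{"travel": [0,-0.09,0],"turn": [0,0,0],"hand": 0.087},{"travel": [0,-0.09,0],"turn": [0,0,0],"hand": 0.087},{"travel": [0,-0.09,0],"turn": [0,0,0],"hand": 0.087}]'

```text
clock: 24.45
tool_pos: [587.2, -86.3, 236.0]
ee_rot: [[0.262, 0.965, 0.002], [0.965, -0.262, -0.0], [0.0, 0.002, -1.0]]
contact_force: [0.2, -0.1, -0.4]
finger_gap: 87.1
grip_force: 0.0
```

```bash
python3 - <<'E'
from h import *
from station import r
f,s=wrist(r,"w15"); print(s["clock"],s["tool_pos"])
C=cloud(f,f["T"])
def t(x,y,c,ang):
    a=np.radians(ang); d=np.array([x,y])-c; return (d@[np.cos(a),np.sin(a)]).round(1),(d@[-np.sin(a),np.cos(a)]).round(1)
B=(np.array([651.7,-183]),74.05); Rd=(np.array([401.6,-238.7]),74.4)
def box(n,x,y,a,lo,hi,tr,C=C):
    m=((C[...,2]>lo)&(C[...,2]<hi)&(abs(C[...,0]-x)<a)&(abs(C[...,1]-y)<a)).astype(np.uint8)
    k,l,st,ce=cv2.connectedComponentsWithStats(m)
    if k<2: print(n,"unseen"); return
    P=C[l==1+st[1:,4].argmax()]; rc=cv2.minAreaRect(P[:,:2].astype(np.float32)); print(n,t(*rc[0],*tr),np.round(rc[1],1),round(rc[2],1),"zmax",np.percentile(P[:,2],99).round(1),len(P))
box("dropbody",673,-109,30,20,54,B); box("droptop",673,-109,30,68,95,B); box("pot",655,-172,38,46,60,B); box("yel",634,-246,45,14,40,B)
box("bur",413,-199,42,17,30,Rd); box("white",390,-279,42,17,40,Rd)
f=r.grab_frame("top"); cv2.imwrite("pics/top1.png",f["image"][:,:,::-1]); 
f0=pickle.load(open("top.pkl","rb"))
for k,(u,v) in dict(green=(322,264),mono=(323,179),art=(367,206)).items():
    a=f0["image"][v-22:v+23,u-22:u+23].astype(int);b=f["image"][v-22:v+23,u-22:u+23].astype(int); print(k,(abs(a-b).max(2)>40).sum())
E
```

```text
24.45 [587.15075519 -86.28328861 236.01371855]
dropbody (np.float64(76.3), np.float64(1.1)) [33.6 30.2] 32.9 zmax 52.7 865
droptop (np.float64(76.0), np.float64(0.4)) [11.7  9.2] 20.2 zmax 81.4 192
pot (np.float64(13.9), np.float64(1.6)) [53.8 48.1] 21.5 zmax 53.7 568
yel (np.float64(-46.8), np.float64(9.3)) [20.7 48.6] 72.0 zmax 29.6 780
bur (np.float64(14.5), np.float64(-14.4)) [9.  3.4] 64.9 zmax 22.8 27
white (np.float64(-32.4), np.float64(-4.3)) [42.2 60.5] 72.4 zmax 29.7 1194
green 3
mono 0
art 0
```

View pics/w15.png

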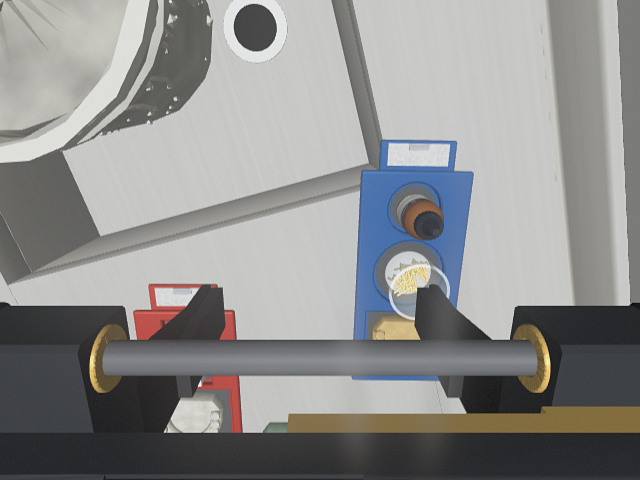

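```bash
python3 -c "
from station import r
print(r.job_done())"
```

```text
the job is handed in; nothing more can be done
None
```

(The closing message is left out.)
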